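Restock the chilled reagent dock of a diagnostics bench

TASK

Restock the chilled reagent dock: move the spent old pack from the dock to the yellow returns tray, and heft each pack standing on the bench to tell the full ones from the spent ones, which look the same but are much lighter. Stand the spent packs upright in the returns tray; put each full pack in a station of the dock, its fins fully down between the dock's fins, and slide it back until it meets the stop. When every pack is in its place press the green button right down to register the load, and leave the other things on the bench where they are.

Things in the scene. Friction and masses are not known exactly. Their poses are not given: they have to be found in the camera images.
- dock: chilled reagent dock, fixed, 150 x 330 mm, white; origin at the centre of its underside, x (roughly away from the robot) along its fins toward the stop, y across them, z up. Three stations at y = -120, -36, 48 mm, open to the front (-x); the back stop is a black wall with its face at x = 45 mm, z = 25 to 75 mm, which the back end of a pack's body meets. Grey console with the button at y = 131 mm
- station0 (a point): where a pack's origin lies when it is fully down in this station and against the stop: (3, -120, 26) mm in the dock's frame; axes as the dock's. Station: four upright fins 4 mm thick, at -18, -6, 6, 18 mm across, from dock x = -55 to 45 mm, z = 25 to 41 mm; grey dividers of that height start 28 mm off the middle. A pack's fins go down between with 2 mm to spare each side
- station1 (a point): the same for the middle station, at (3, -36, 26) mm in the dock's frame; the old pack sits here at the start, fully down, up to 6 mm from the stop. A pack that is down has its body resting on the fin tops
- station2 (a point): the same for the station nearest the console, at (3, 48, 26) mm in the dock's frame
- load_top (a point): centre of the top of the green button (28 mm across) on the dock's console; it is pressed straight down
- load (a joint): travel of the green button, 0 up to 0.006 m fully down; a spring that takes about 5 N to press fully down
- tray: yellow open returns tray, fixed to the bench, outside 150 (x) x 250 (y) x 45 mm high, walls and floor 5 mm; origin at the centre of its underside; room for three packs side by side along y (long sides along x)
- old_pack: the spent pack left in the dock's middle station at the start (about 120 g), of the same build as the other packs (see those); always present
- pack_k: reagent pack on the bench, 84 x 56 x 101 mm tall, opaque, full or spent (all look alike; only the weight tells); may be absent. Origin: centre of its underside (fin tips); z up, x along its long side and fins, y across (the way to pinch its cap). Blue grip cap 44 (x) x 24 mm (y) from z = 65 to 101 mm. Half a turn about z makes no difference.
- pack_m: another such pack, same build, full or spent, or absent. White body 84 x 56 mm from z = 15 to 65 mm; below it five aluminium fins, 4 mm thick with rounded tips, 80 mm long (x), 15 mm deep, at y = -24, -12, 0, 12 and 24 mm
- pack_r: another such pack, same build, full or spent, or absent. Most of an empty pack's weight is in its finned foot, so it stands firmly. A full pack weighs about 300 g (260 to 340), a spent one about 120 g (104 to 136)
- pack_t: another such pack, same build, full or spent, or absent
- pack_w: another such pack, same build, full or spent, or absent
- pot_a: specimen pot with red lid, 42 mm across, 58 mm tall, bystander; origin at the centre of its underside
- pot_b: another specimen pot, bystander
- pot_c: another specimen pot, bystander
- marker: marker pen lying on the bench, 120 mm long, bystander
- mouse: black computer mouse, 100 x 58 x 34 mm, bystander
- spray: white disinfectant bottle, 60 mm across, 150 mm tall, bystander; origin at the centre of its underside
- tipbox: blue pipette-tip box with clear lid, 120 x 82 x 68 mm, behind the dock and tray, bystander

How it is judged (in metres and radians):
On the way, in this order (a step that is already met when the one before it is completed fails the run):
1. every full pack is seated in the dock and every spent one stands in the tray (x of old_pack in the frame of tray between -0.07 and 0.07 m and y of old_pack in the frame of tray between -0.12 and 0.12 m and z of old_pack in the frame of tray between -0.002 and 0.012 m and angle between old_pack's own z axis and vertical below 0.1 rad and contact force between old_pack and tray below 1.9 N and ((x of pack_k in the frame of dock between -0.002 and 0.007 m and y of pack_k in the frame of dock between -0.15 and 0.08 m and z of pack_k in the frame of dock between 0.022 and 0.03 m and angle between the x axis of pack_k and the x axis of dock, either way round below 0.06 rad and angle between pack_k's own z axis and vertical below 0.06 rad and contact force between pack_k and dock above 1.9 N) or (x of pack_k in the frame of tray between -0.07 and 0.07 m and y of pack_k in the frame of tray between -0.12 and 0.12 m and z of pack_k in the frame of tray between -0.002 and 0.012 m and angle between pack_k's own z axis and vertical below 0.1 rad and contact force between pack_k and tray below 1.9 N)) and ((x of pack_m in the frame of dock between -0.002 and 0.007 m and y of pack_m in the frame of dock between -0.15 and 0.08 m and z of pack_m in the frame of dock between 0.022 and 0.03 m and angle between the x axis of pack_m and the x axis of dock, either way round below 0.06 rad and angle between pack_m's own z axis and vertical below 0.06 rad and contact force between pack_m and dock above 1.9 N) or (x of pack_m in the frame of tray between -0.07 and 0.07 m and y of pack_m in the frame of tray between -0.12 and 0.12 m and z of pack_m in the frame of tray between -0.002 and 0.012 m and angle between pack_m's own z axis and vertical below 0.1 rad and contact force between pack_m and tray below 1.9 N)) and ((x of pack_r in the frame of dock between -0.002 and 0.007 m and y of pack_r in the frame of dock between -0.15 and 0.08 m and z of pack_r in the frame of dock between 0.022 and 0.03 m and angle between the x axis of pack_r and the x axis of dock, either way round below 0.06 rad and angle between pack_r's own z axis and vertical below 0.06 rad and contact force between pack_r and dock above 1.9 N) or (x of pack_r in the frame of tray between -0.07 and 0.07 m and y of pack_r in the frame of tray between -0.12 and 0.12 m and z of pack_r in the frame of tray between -0.002 and 0.012 m and angle between pack_r's own z axis and vertical below 0.1 rad and contact force between pack_r and tray below 1.9 N)) and ((x of pack_t in the frame of dock between -0.002 and 0.007 m and y of pack_t in the frame of dock between -0.15 and 0.08 m and z of pack_t in the frame of dock between 0.022 and 0.03 m and angle between the x axis of pack_t and the x axis of dock, either way round below 0.06 rad and angle between pack_t's own z axis and vertical below 0.06 rad and contact force between pack_t and dock above 1.9 N) or (x of pack_t in the frame of tray between -0.07 and 0.07 m and y of pack_t in the frame of tray between -0.12 and 0.12 m and z of pack_t in the frame of tray between -0.002 and 0.012 m and angle between pack_t's own z axis and vertical below 0.1 rad and contact force between pack_t and tray below 1.9 N)) and ((x of pack_w in the frame of dock between -0.002 and 0.007 m and y of pack_w in the frame of dock between -0.15 and 0.08 m and z of pack_w in the frame of dock between 0.022 and 0.03 m and angle between the x axis of pack_w and the x axis of dock, either way round below 0.06 rad and angle between pack_w's own z axis and vertical below 0.06 rad and contact force between pack_w and dock above 1.9 N) or (x of pack_w in the frame of tray between -0.07 and 0.07 m and y of pack_w in the frame of tray between -0.12 and 0.12 m and z of pack_w in the frame of tray between -0.002 and 0.012 m and angle between pack_w's own z axis and vertical below 0.1 rad and contact force between pack_w and tray below 1.9 N))), for 0.3 s.
2. then the green button is pressed right down (value of joint load above 0.0045 m), for 0.05 s.
At the end, for the whole second after the job is handed in: every full pack is down in a dock station, fins between fins (within 4 mm of full depth, square, within 5 mm of the stop); every spent pack, the old one too, stands upright on the tray's floor; all at rest, button let go. Full or spent is judged by how hard the pack rests there: 1.9 N divides them (all of step 1 and linear speed of each of pack_k, pack_r, pack_t, old_pack, pack_m, pack_w below 0.02 m/s and value of joint load below 0.002 m); the robot touches nothing.
It fails at once if another thing on the bench is moved by more than 4 cm or knocked over (distance of any of pot_a, pot_b, pot_c, marker, mouse, spray, tipbox from where it was at the start of the episode above 0.04 m or angle between any of pot_a, pot_b, pot_c, marker, mouse, spray, tipbox's own z axis and vertical above 0.7 rad).
Of pack_k, pack_m, pack_r, pack_t, pack_w only 4 to 5 are there at a start; the rules pass over those that are not, and their reading is None.
At some moment in a run one of pack_k, pack_m, pack_r, pack_t, pack_w may be knocked a few centimetres aside while the robot is not near it.
Once in a run the grip may slacken for a moment while it holds something.
It also fails if it takes over 210 s, if anything falls off the work surface, if the arm or the gripper's body presses on something with over 40 N, if the wrist force passes 120 N, or if a joint passes its speed limit or range.

ROBOT

A 6-joint arm with a two-finger parallel gripper is mounted at the origin on the work surface. World frame = base frame: x ahead of the robot, y to its left, z up, the work surface at z = 0. Lengths are in m, angles in degrees, forces in N, time in s.
With the tool pointing down it reaches from about 0.375 to 0.825 m from the base axis. Payload 5.5 kg.
Tool frame: the origin (TCP) lies on the mounting face of the last link; the fingertips stand 173 mm ahead of it and the grasp point (between the pads) lies 155 mm ahead of it (r.tip_reach is the distance from the TCP to the fingertips, in m); z points along the fingers, y is the line along which they close (so a half turn about z gives the same grasp; the last joint's range is limited). The gripper opens to 85 mm and grips with 20 to 120 N. Pads are 22 mm wide; open, the fingers measure 114 mm over their backs; the gripper's body (76 mm by 85 mm) begins 54 mm behind the grasp point. The pads swing forward as they close: fully open they stand 13 mm farther back than shut.
Start: joints at [63.197, 17.962, -2.699, 69.339, 0, 90], TCP at [0.271, 0.536, 0.405] pointing down, gripper open.
Joint ranges: [-152.73, 152.73], [-39.44, 99.34], [-58.76, 71.6], [-118.89, 123.64], [-81.53, 83.1], [-180, 180]. Speed limits (degrees/s): [136.94, 136.94, 172.46, 180, 180, 180].

INTERFACE

Orientations are given as a 3x3 rotation matrix whose columns are the frame's x, y, z axes.
In Python, from plant import r, capture, camera_model, job gives the robot as it stands.
- The arm moves only by the tool move_arm, never from a script. Its argument "moves" is a list that holds one entry, the list of rows, each a list of 7 numbers: the opening, from -1 (shut) to 1 (fully open), so that 0 is half open, then the shift along the world's x, y, z in mm, then the turn, a rotation vector about the world's x, y, z in degrees. In form: [[[grip, x, y, z, rx, ry, rz], ...]]. A call has 1 to 20 rows; each row is the pose to reach, as a shift and turn from the pose commanded when the call began; what a row does not reach only later rows make up. A row lasts 1/8 s, in which the tool goes at most 62.5 mm and 10.7 degrees, less where a joint would pass 70% of its speed; a pose out of reach is approached as far as the arm can. A call with a gripper value outside its range is refused whole. The fingers move at their own pace and stop on an object; the grip force is fixed at half the most. Time passes only in rows, so rows that repeat a pose let the fingers close. It gives the time, the measured TCP pose, the force, the opening and the grip force at its end, in the units of the state.
- r.get_obs(): the state, without advancing time (a new reading comes with each control period).
- capture(name): name is "scene" or "top" or "wrist"; returns the picture (400x640x3 uint8, red, green, blue); there is no depth.
- camera_model(name): a dict with "fx", "fy", "cx", "cy" (pixels), "dist_coeffs" ([k1, k2, p1, p2, k3] as OpenCV has them; the pictures are not rectified), "rvec" (rotation vector, rad) and "tvec" (3), from world to camera coordinates, as OpenCV has them; the wrist camera has in their place "mount" (4x4, takes a point from camera to tool coordinates, whose origin is the TCP and whose axes are the flange's). Camera axes: x right, y down, z forward; pixel columns grow to the right and rows downward; lengths in m; the calibration is good to about 2 mm. A picture is of the moment at which its call begins: read the wrist's pose just before it. camera_model takes no time and is no camera call.
- job.job_done(): hands the job in; it is judged then, once.
The state is a dict: "t": time; "q": joint angles; "qd": joint speeds; "joint_efforts": joint torques, N m; "eef_pos": TCP position; "tool_rot": TCP orientation; "force": force on the tool from outside, world axes, zero at the start; "torque": the same for the moment, N m; "gripper_width": opening from 0.0 (shut) to 1.0 (fully open); "finger_force": force on a finger pad.
Only numpy, scipy, OpenCV 4.12 (cv2) and the standard library are available. Lean on these libraries where they do the work, as an engineer would, in place of code of your own. Each camera call takes 0.05 s, during which the arm holds its last target. There are 200 camera calls.

## Working session

There is one attempt and no reset: what is moved stays moved. The work goes in short steps, Python scripts to look and compute and a tool call to move; the robot and the scene stay as the last step left them, time stands still between calls to the robot, and variables do not carry over. Pictures are saved under pics/ and viewed, at most 14 in all, crops included, and the job is handed in when it is done.

Besides the shell and the picture viewer there is one more tool, called after "Call:" by a JSON object that holds its "op" and its "data", one argument or row to a line. move_arm: Moves the arm, as the interface text tells. Its arguments: {"type":"object","properties":{"moves":{"type":"array"}},"required":["moves"]}

```bash
mkdir -p pics; ls; python3 - <<'E'
from plant import r,capture,camera_model
import cv2
for n in("top","scene"):
    im=capture(n);cv2.imwrite(f"pics/{n}0.png",im[:,:,::-1])
    print(n,camera_model(n))
print(camera_model("wrist"))
o=r.get_obs();print(o)
E
```

```text
pics
top {'fx': 479.4004392158331, 'fy': 479.4004392158331, 'cx': 319.94877615487655, 'cy': 204.92714828225965, 'dist_coeffs': array([-0.14475961,  0.        ,  0.        ,  0.        ,  0.        ]), 'rvec': array([ 2.17573604, -2.03920821,  0.2063468 ]), 'tvec': array([0.03306031, 0.57536291, 1.52005136])}
scene {'fx': 446.8190811538347, 'fy': 446.8190811538347, 'cx': 318.86570335993844, 'cy': 194.99964260966524, 'dist_coeffs': array([-0.00954073,  0.        ,  0.        ,  0.        ,  0.        ]), 'rvec': array([ 1.9302799 ,  1.75070673, -0.55978871]), 'tvec': array([-0.12218925, -0.40829067,  1.69678358])}
{'fx': 326.12476059289935, 'fy': 326.12476059289935, 'cx': 316.4555414166619, 'cy': 204.54891803531058, 'dist_coeffs': array([-0.01042264,  0.        ,  0.        ,  0.        ,  0.        ]), 'mount': array([[ 1.49575754e-03, -9.51816806e-01, -3.06663548e-01,
         7.87325162e-02],
       [ 9.99997638e-01,  1.90733075e-03, -1.04243056e-03,
        -3.71942177e-04],
       [ 1.57711174e-03, -3.06661264e-01,  9.51817410e-01,
         2.96991536e-02],
       [ 0.00000000e+00
[... 152 characters left out ...]
1,
        1.60032448e-03,  9.00002195e+01]), 'qd': array([-0.16041849, -0.09583814,  0.14501339,  0.09723069, -0.05210566,
        0.06138913]), 'joint_efforts': array([-2.04993426e-04, -5.40766239e+01,  3.40541589e+01,  1.11480142e-02,
        9.59558236e-06, -1.38775928e-05]), 'eef_pos': array([0.27043379, 0.53533499, 0.40394102]), 'tool_rot': array([[-8.92569610e-01,  4.50909102e-01, -6.87108333e-04],
       [ 4.50909625e-01,  8.92568667e-01, -1.29819090e-03],
       [ 2.79252759e-05, -1.46854951e-03, -9.99998921e-01]]), 'force': array([-0.35556461, -0.33021979,  0.02516258]), 'torque': array([0.00744748, 0.05988612, 0.06156604]), 'finger_force': 0.0, 'gripper_width': 1.0024572456681662}
```

```bash
python3 - <<'E'
import cv2
im=cv2.imread("pics/top0.png")
cv2.imwrite("pics/top0b.png",cv2.resize(im,(800,500),interpolation=cv2.INTER_CUBIC))
E
```

```text
(no output)
```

View pics/top0b.png

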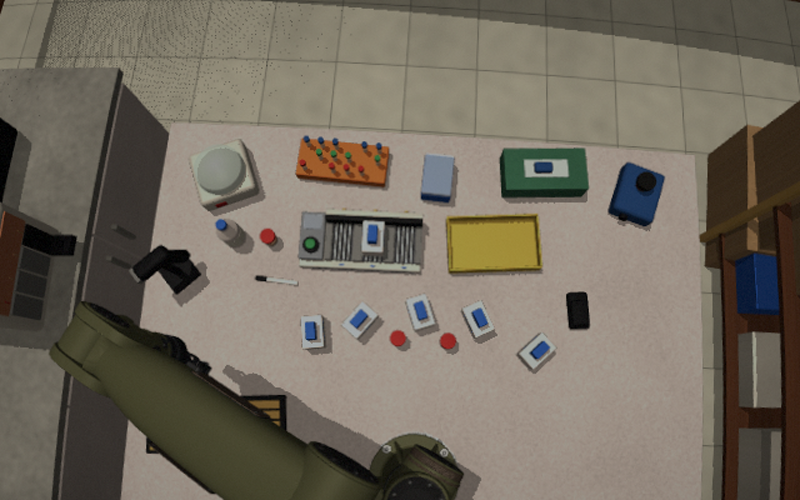

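View pics/scene0.png

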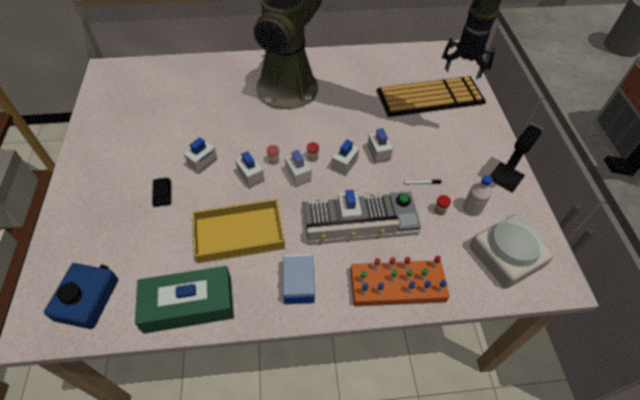

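The top view shows five packs on the bench, the old pack in the dock's middle station, the tray to the right and the console on the left. I'll rectify the view into metric planes.

```bash
cat > h.py <<'E'
import numpy as np,cv2
from plant import r,capture,camera_model
from scipy.spatial.transform import Rotation as R
def ext(name,obs=None):
    m=camera_model(name);K=np.array([[m['fx'],0,m['cx']],[0,m['fy'],m['cy']],[0,0,1.]]);D=np.array(m['dist_coeffs'])
    if name!='wrist': return K,D,np.array(m['rvec'],float),np.array(m['tvec'],float)
    o=obs or r.get_obs();T=np.eye(4);T[:3,:3]=o['tool_rot'];T[:3,3]=o['eef_pos']
    W=np.linalg.inv(T@m['mount']);return K,D,cv2.Rodrigues(W[:3,:3])[0].ravel(),W[:3,3]
def proj(E,P): K,D,rv,tv=E;return cv2.projectPoints(np.array(P,float).reshape(-1,3),rv,tv,K,D)[0].reshape(-1,2)
def toplane(E,px,z):
    K,D,rv,tv=E;u=cv2.undistortPoints(np.array(px,float).reshape(-1,1,2),K,D).reshape(-1,2)
    Rm=cv2.Rodrigues(rv)[0];c=-Rm.T@tv;d=np.c_[u,np.ones(len(u))]@Rm
    return (c+d*((z-c[2])/d[:,2])[:,None])[:,:2]
def ortho(im,E,z,x0,x1,y0,y1,s):
    # rows: x decreasing downward, cols: y decreasing rightward, s px per mm
    X=np.arange(x1,x0,-0.001/s);Y=np.arange(y1,y0,-0.001/s)
    g=np.stack([np.repeat(X[:,None],len(Y),1),np.repeat(Y[None],len(X),0),np.full((len(X),len(Y)),z)],-1)
    p=proj(E,g).reshape(len(X),len(Y),2).astype(np.float32)
    return cv2.remap(im,p[...,0],p[...,1],cv2.INTER_CUBIC)
def blobs(im,E,z,amin=60):
    # blue caps
    h=cv2.cvtColor(im,cv2.COLOR_RGB2HSV);m=cv2.inRange(h,(105,150,90),(125,255,255))
    n,l,st,c=cv2.connectedComponentsWithStats(m);out=[]
    for i in range(1,n):
        if st[i,4]>=amin:
            out.append((toplane(E,[c[i]],z)[0].round(4),c[i].round(1),st[i,4]))
    return out
E
python3 - <<'E'
from h import *
im=cv2.imread("pics/top0.png")[:,:,::-1].copy();E=ext('top')
for b in blobs(im,E,.1,40):print(b)
o=ortho(im,E,.065,.33,.80,-.4,.39,1)
cv2.imwrite("pics/o65.png",o[:,:,::-1])
o=ortho(im,E,.043,.5,.8,-.4,.39,1)
cv2.imwrite("pics/o43.png",o[:,:,::-1])
E
```

```text
(array([ 0.8347, -0.2961]), array([434.1, 132.7]), np.int32(49))
(array([ 0.77  , -0.5372]), array([504.4, 156.2]), np.int32(286))
(array([0.6196, 0.5475]), array([176.3, 179.2]), np.int32(46))
(array([0.6204, 0.1456]), array([297.6, 186.3]), np.int32(84))
(array([0.4284, 0.0098]), array([336.1, 248. ]), np.int32(87))
(array([ 0.4197, -0.1416]), array([383.8, 253.7]), np.int32(92))
(array([0.3966, 0.1643]), array([286.5, 254.8]), np.int32(88))
(array([0.3592, 0.284 ]), array([247.7, 264.1]), np.int32(89))
(array([ 0.3473, -0.2971]), array([432. , 279.6]), np.int32(91))
```

View pics/o65.png

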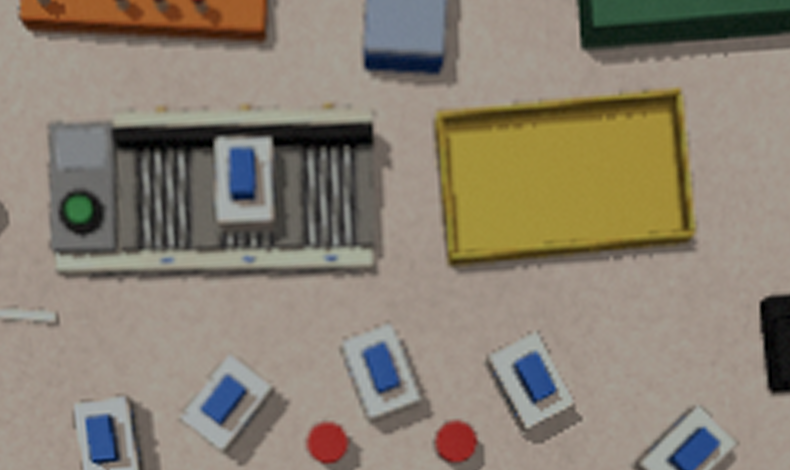

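View pics/o43.png

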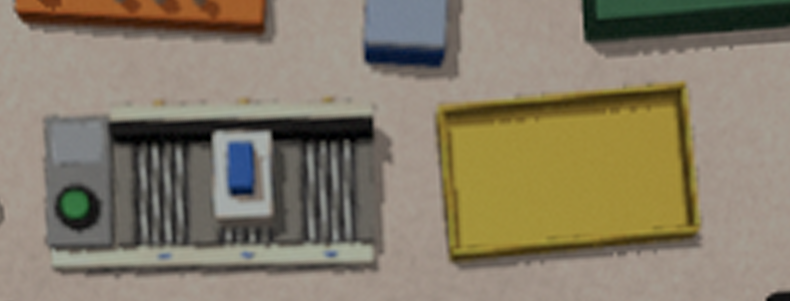

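Call:
{"op": "move_arm", "data": {
  "moves": [
    [[1,330,-385,35,0,0,26.8],[1,330,-385,35,0,0,26.8],[1,330,-385,35,0,0,26.8],[1,330,-385,35,0,0,26.8],[1,330,-385,35,0,0,26.8],[1,330,-385,35,0,0,26.8],[1,330,-385,35,0,0,26.8],[1,330,-385,35,0,0,26.8],[1,330,-385,35,0,0,26.8],[1,330,-385,35,0,0,26.8],[1,330,-385,35,0,0,26.8],[1,330,-385,35,0,0,26.8],[1,330,-385,35,0,0,26.8]]
  ]
}}

```text
t: 1.72
eef_pos: [0.5999, 0.1516, 0.4399]
tool_rot: [[-1.0, -0.002, 0.0], [-0.002, 1.0, 0.0], [-0.0, 0.0, -1.0]]
force: [0.1, -0.8, -0.6]
gripper_width: 1.0
finger_force: 0.0
```

```bash
python3 - <<'E'
from h import *
o=r.get_obs();E=ext('wrist',o);im=capture('wrist');np.savez('w1.npz',im=im,rv=E[2],tv=E[3])
print(o['t'],o['eef_pos'],o['tool_rot'].round(4).tolist(),o['force'])
for b in blobs(im,E,.127,100):print(b)
q=ortho(im,E,.041,.50,.72,-.02,.33,2.2)
cv2.imwrite("pics/w1o.png",q[:,:,::-1]);print(q.shape)
E
```

```text
1.725 [0.59994493 0.15157112 0.43986903] [[-1.0, -0.0016, 0.0001], [-0.0016, 1.0, 0.0001], [-0.0001, 0.0001, -1.0]] [ 0.10730422 -0.75663768 -0.55581744]
(array([ 0.451 , -0.0886]), array([6.4, 4.7]), np.int32(158))
(array([0.4524, 0.0252]), array([153. ,   5.8]), np.int32(347))
(array([0.6141, 0.145 ]), array([309.7, 206.6]), np.int32(1161))
(array([0.744 , 0.0543]), array([222.8, 325.2]), np.int32(428))
(484, 771, 3)
```

View pics/w1o.png

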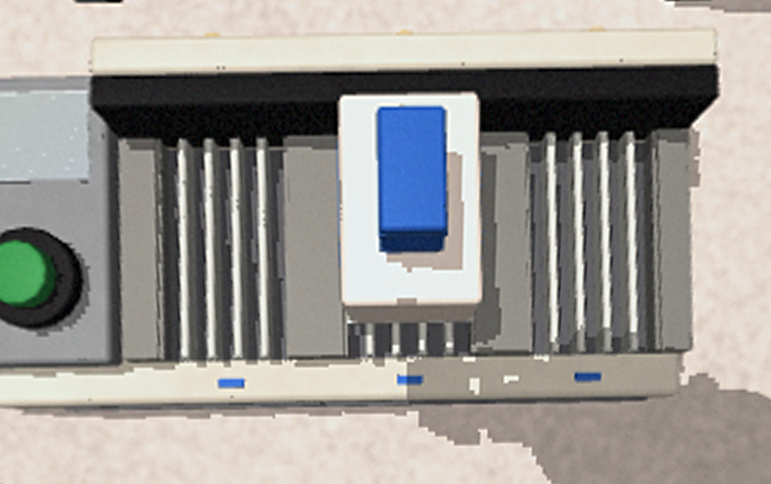

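```bash
python3 - <<'E'
from h import *
from scipy.signal import find_peaks
d=np.load('w1.npz');m=ext('wrist');E=(m[0],m[1],d['rv'],d['tv'])
s=5;q=ortho(d['im'],E,.041,.50,.72,-.02,.33,s);g=cv2.cvtColor(q,cv2.COLOR_RGB2GRAY).astype(float)
g=cv2.GaussianBlur(g,(5,31),0)
for st,(ya,yb) in {'s2':(.255,.198),'s0':(.088,.031)}.items():
    c0=int((.33-ya)*1000*s);c1=int((.33-yb)*1000*s);P=[]
    for x in np.arange(.575,.65,.005):
        row=int((.72-x)*1000*s);pk,pr=find_peaks(g[row,c0:c1],distance=8*s,prominence=15)
        # width centers
        top=pk[np.argsort(-pr['prominences'])[:4]];top.sort()
        if len(top)==4:P.append([x,*(.33-(c0+top)/1000/s)])
    P=np.array(P);f=[np.polyfit(P[:,0]-.61,P[:,k],1) for k in range(1,5)]
    print(st,len(P),np.round(f,4).tolist(),np.mean(f,0),P[:,1:].std(0).round(4))
# old pack body-top edges & cap: lines printed by contour
h=cv2.cvtColor(d['im'],cv2.COLOR_RGB2HSV);mk=cv2.inRange(h,(105,150,120),(125,255,255))
q=ortho(mk,E,.127,.56,.68,.08,.22,4);cs=max(cv2.findContours((q>128).astype(np.uint8),0,1)[0],key=cv2.contourArea)
print(cv2.minAreaRect(cs))
b=cv2.minAreaRect(cs)[0];print(.68-b[1]/4000,.22-b[0]/4000)
# button green
mk=cv2.inRange(h,(50,120,60),(80,255,255));n,l,s_,c=cv2.connectedComponentsWithStats(mk)
for i in range(1,n):
    if s_[i,4]>150:print('green',c[i],s_[i],toplane(E,[c[i]],.06))
E
```

```text
s2 16 [[0.0161, 0.2472], [0.0164, 0.2352], [0.02, 0.2232], [0.0187, 0.2113]] [0.01779412 0.22924301] [0.0004 0.0004 0.0005 0.0005]
s0 16 [[0.0174, 0.0787], [0.0164, 0.0667], [0.0178, 0.0547], [0.0175, 0.0427]] [0.01725 0.06071] [0.0005 0.0004 0.0005 0.0004]
((300.7948913574219, 260.2196044921875), (173.0778350830078, 94.80183410644531), 89.5692138671875)
0.6149450988769531 0.14480127716064453
green [465.63636364 168.52504638] [452 156  28  26 539] [[0.59178904 0.31374333]]
green [314.83766234 363.25974026] [309 355  13  17 154] [[0.85721255 0.14963773]]
```

The dock is well resolved: fin spacing measures 12.0 mm, yaw is 1.0° and the origin is near (0.613, 0.181). The old pack's cap is at (0.615, 0.145), so I'll grasp it next.

Call:
{"op": "move_arm", "data": {
  "moves": [
    [[1,15,-7,-60,0,0,0.9],[1,15,-7,-110,0,0,0.9],[1,15,-7,-140,0,0,0.9],[1,15,-7,-160,0,0,0.9],[1,15,-7,-172,0,0,0.9],[1,15,-7,-172,0,0,0.9],[-1,15,-7,-172,0,0,0.9],[-1,15,-7,-172,0,0,0.9],[-1,15,-7,-172,0,0,0.9],[-1,15,-7,-172,0,0,0.9],[-1,15,-7,-172,0,0,0.9]]
  ]
}}

```text
t: 3.15
eef_pos: [0.6158, 0.1436, 0.2683]
tool_rot: [[-1.0, -0.016, 0.001], [-0.016, 1.0, 0.0], [-0.001, 0.0, -1.0]]
force: [-0.9, 0.2, 4.2]
gripper_width: 0.27
finger_force: 62.1
```

Call:
{"op": "move_arm", "data": {
  "moves": [
    [[-1,0,0,6,0,0,0],[-1,0,0,14,0,0,0],[-1,0,0,24,0,0,0],[-1,0,0,45,0,0,0],[-1,0,0,85,0,0,0],[-1,0,0,120,0,0,0],[-1,0,0,130,0,0,0],[-1,0,0,130,0,0,0],[-1,0,0,130,0,0,0],[-1,0,0,130,0,0,0]]
  ]
}}

```text
t: 4.4
eef_pos: [0.6151, 0.1435, 0.396]
tool_rot: [[-1.0, -0.016, -0.003], [-0.016, 1.0, -0.001], [0.003, -0.001, -1.0]]
force: [-0.5, -0.3, -0.5]
gripper_width: 0.27
finger_force: 61.7
```

Call:
{"op": "move_arm", "data": {
  "moves": [
    [[-1,21,-200,0,0,0,3.9],[-1,21,-399,0,0,0,3.9],[-1,21,-399,0,0,0,3.9],[-1,21,-399,0,0,0,3.9],[-1,21,-399,0,0,0,3.9],[-1,21,-399,0,0,0,3.9],[-1,21,-399,0,0,0,3.9],[-1,21,-399,0,0,0,3.9],[-1,21,-399,0,0,0,3.9],[-1,21,-399,0,0,0,3.9]]
  ]
}}

```text
t: 5.65
eef_pos: [0.6368, -0.2537, 0.3977]
tool_rot: [[-0.996, -0.086, -0.0], [-0.086, 0.996, 0.0], [0.0, 0.0, -1.0]]
force: [-0.4, -0.3, -1.5]
gripper_width: 0.27
finger_force: 61.6
```

```bash
python3 - <<'E'
from h import *
o=r.get_obs();E=ext('wrist',o);im=capture('wrist');np.savez('w2.npz',im=im,rv=E[2],tv=E[3])
print(o['t'],o['eef_pos'],o['force'],o['gripper_width'],o['finger_force'])
q=ortho(im,E,.045,.53,.75,-.36,-.02,2.2)
cv2.imwrite("pics/w2o.png",q[:,:,::-1])
E
```

```text
5.65 [ 0.63677533 -0.25374875  0.39772102] [-0.44537662 -0.30015463 -1.48898643] 0.27009960583193 61.57832980155945
```

View pics/w2o.png

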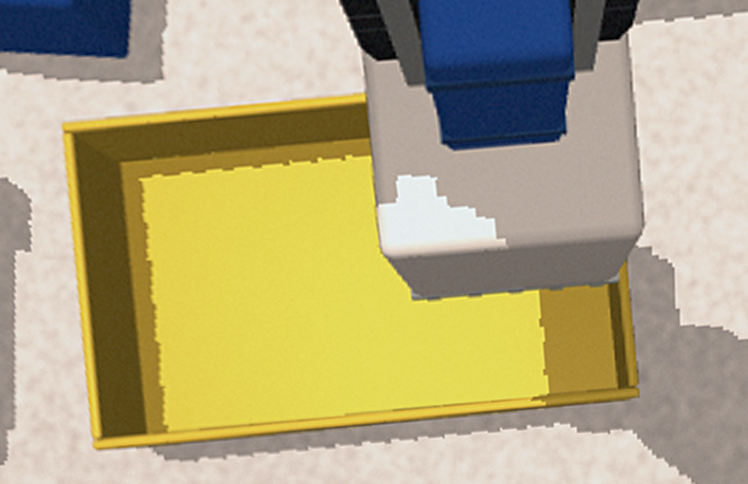

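Call:
{"op": "move_arm", "data": {
  "moves": [
    [[-1,4,-4,-50,0,0,0.7],[-1,4,-4,-100,0,0,0.7],[-1,4,-4,-130,0,0,0.7],[-1,4,-4,-143,0,0,0.7],[-1,4,-4,-149,0,0,0.7],[-1,4,-4,-150,0,0,0.7],[-1,4,-4,-150,0,0,0.7]]
  ]
}}

```text
t: 6.58
eef_pos: [0.6411, -0.2596, 0.2492]
tool_rot: [[-0.995, -0.096, 0.002], [-0.096, 0.995, -0.001], [-0.002, -0.001, -1.0]]
force: [0.1, -0.7, -1.1]
gripper_width: 0.268
finger_force: 61.6
```

Call:
{"op": "move_arm", "data": {
  "moves": [
    [[0.2,0,0,0,0,0,0],[1,0,0,0,0,0,0],[1,0,0,0,0,0,0],[1,0,0,15,0,0,0],[1,0,0,40,0,0,0],[1,0,0,90,0,0,0],[1,0,0,140,0,0,0],[1,0,0,160,0,0,0],[1,0,0,160,0,0,0]]
  ]
}}

```text
t: 7.7
eef_pos: [0.641, -0.2597, 0.411]
tool_rot: [[-0.995, -0.096, 0.005], [-0.096, 0.995, -0.002], [-0.005, -0.002, -1.0]]
force: [0.8, -0.2, -0.1]
gripper_width: 1.004
finger_force: 0.0
```

```bash
cat >> h.py <<'E'
def see(f,caps,zc=.101,half=.05):
    """minAreaRect of each blue cap top near expected xy, in world at height zc; body-top rectangle direction too"""
    o=r.get_obs();E=ext('wrist',o);im=capture('wrist');np.savez(f,im=im,rv=E[2],tv=E[3]);print('t',o['t'],'eef',o['eef_pos'].round(4),'F',o['force'].round(2),'g',round(o['gripper_width'],2))
    caprects(im,E,zc)
    return o,E,im
def caprects(im,E,zc=.101,amin=150):
    h=cv2.cvtColor(im,cv2.COLOR_RGB2HSV);mk=cv2.inRange(h,(105,150,120),(125,255,255))
    mk=cv2.morphologyEx(mk,cv2.MORPH_OPEN,np.ones((3,3)))
    for c in cv2.findContours(mk,0,1)[0]:
        if cv2.contourArea(c)<amin: continue
        e=(c.reshape(-1,2).min(0)<2).any() or (c.reshape(-1,2).max(0)>(637,397)).any()
        w=toplane(E,c.reshape(-1,2),zc)
        (cx,cy),(a,b),t=cv2.minAreaRect((w*1000).astype(np.float32))
        if b>a:t+=90;a,b=b,a
        t=(t+90)%180-90
        print('cap xy %.1f %.1f size %.1f %.1f yaw %.1f'%(cx,cy,a,b,t),'CUT' if e else '')
E
python3 - <<'E'
from h import *
see('w3.npz',0,.106)
E
```

```text
t 7.7 eef [ 0.641  -0.2597  0.411 ] F [ 0.81 -0.19 -0.14] g 1.0
cap xy 825.9 -298.2 size 39.9 19.7 yaw -84.1 
cap xy 768.6 -526.5 size 115.8 76.5 yaw -16.1 CUT
cap xy 640.5 -260.3 size 43.0 22.4 yaw 6.3
```

Call:
{"op": "move_arm", "data": {
  "moves": [
    [[1,-220,70,0,0,0,0],[1,-220,70,0,0,0,0],[1,-220,70,0,0,0,0],[1,-220,70,0,0,0,0],[1,-220,70,0,0,0,0],[1,-220,70,0,0,0,0],[1,-220,70,0,0,0,0]]
  ]
}}

```text
t: 8.62
eef_pos: [0.4215, -0.1898, 0.4073]
tool_rot: [[-0.995, -0.096, -0.0], [-0.096, 0.995, 0.0], [0.0, 0.0, -1.0]]
force: [-0.4, -0.2, -0.4]
gripper_width: 1.0
finger_force: 0.0
```

```bash
python3 - <<'E'
from h import *
o,E,im=see('w4.npz',0,.101)
print(o['tool_rot'].round(3).tolist())
cv2.imwrite('pics/w4.png',im[:,:,::-1])
E
```

```text
t 8.625 eef [ 0.4215 -0.1898  0.4073] F [-0.38 -0.25 -0.37] g 1.0
cap xy 635.4 -261.1 size 21.8 20.6 yaw -84.1 
cap xy 429.2 8.9 size 42.5 22.7 yaw 20.6 
cap xy 420.5 -142.1 size 42.8 23.0 yaw 27.7 
cap xy 347.7 -299.1 size 41.1 20.9 yaw -44.5 
[[-0.995, -0.096, -0.0], [-0.096, 0.995, 0.0], [0.0, 0.0, -1.0]]
```

View pics/w4.png

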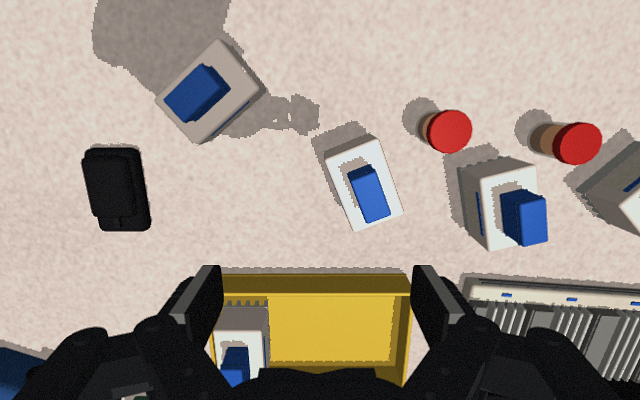

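Call:
{"op": "move_arm", "data": {
  "moves": [
    [[1,-74,-109,0,0,0,-50],[1,-74,-109,-20,0,0,-50],[1,-74,-109,-40,0,0,-50],[1,-74,-109,-70,0,0,-50],[1,-74,-109,-100,0,0,-50],[1,-74,-109,-125,0,0,-50],[1,-74,-109,-145,0,0,-50],[1,-74,-109,-158,0,0,-50],[1,-74,-109,-164,0,0,-50],[1,-74,-109,-164,0,0,-50],[-1,-74,-109,-164,0,0,-50],[-1,-74,-109,-164,0,0,-50],[-1,-74,-109,-164,0,0,-50],[-1,-74,-109,-164,0,0,-50],[-1,-74,-109,-164,0,0,-50]]
  ]
}}

```text
t: 10.55
eef_pos: [0.3468, -0.2985, 0.2441]
tool_rot: [[-0.713, 0.701, 0.001], [0.701, 0.713, -0.0], [-0.001, 0.0, -1.0]]
force: [0.8, 1.5, 3.2]
gripper_width: 0.27
finger_force: 60.1
```

Call:
{"op": "move_arm", "data": {
  "moves": [
    [[-1,0,0,20,0,0,0],[-1,0,0,60,0,0,0],[-1,0,0,110,0,0,0],[-1,0,0,150,0,0,0],[-1,0,0,160,0,0,0],[-1,0,0,160,0,0,0],[-1,0,0,160,0,0,0],[-1,0,0,160,0,0,0],[-1,0,0,160,0,0,0]]
  ]
}}

```text
t: 11.68
eef_pos: [0.3464, -0.2983, 0.4028]
tool_rot: [[-0.713, 0.701, -0.001], [0.701, 0.713, 0.001], [0.002, -0.0, -1.0]]
force: [-0.7, -0.1, -3.7]
gripper_width: 0.271
finger_force: 59.5
```

Call:
{"op": "move_arm", "data": {
  "moves": [
    [[-1,262,359,0,0,0,45.5],[-1,262,359,0,0,0,45.5],[-1,262,359,0,0,0,45.5],[-1,262,359,0,0,0,45.5],[-1,262,359,0,0,0,45.5],[-1,262,359,0,0,0,45.5],[-1,262,359,0,0,0,45.5],[-1,262,359,0,0,0,45.5],[-1,262,359,-40,0,0,45.5],[-1,262,359,-80,0,0,45.5],[-1,262,359,-100,0,0,45.5],[-1,262,359,-103,0,0,45.5],[-1,262,359,-103,0,0,45.5],[-1,262,359,-103,0,0,45.5]]
  ]
}}

```text
t: 13.42
eef_pos: [0.6091, 0.0604, 0.3021]
tool_rot: [[-1.0, -0.017, 0.002], [-0.017, 1.0, 0.0], [-0.002, 0.0, -1.0]]
force: [-0.3, -0.2, -3.0]
gripper_width: 0.266
finger_force: 60.5
```

```bash
python3 - <<'E'
from h import *
o,E,im=see('w5.npz',0,.16)
print(o['tool_rot'].round(4).tolist())
cv2.imwrite('pics/w5.png',cv2.resize(im[:200,180:460,::-1],None,fx=2.8,fy=2.8,interpolation=2))
E
```

```text
t 13.425 eef [0.6091 0.0604 0.3021] F [-0.32 -0.23 -3.01] g 0.27
cap xy 608.8 60.0 size 42.2 23.0 yaw 1.0 
[[-0.9999, -0.0171, 0.0022], [-0.0171, 0.9999, 0.0002], [-0.0022, 0.0001, -1.0]]
```

View pics/w5.png

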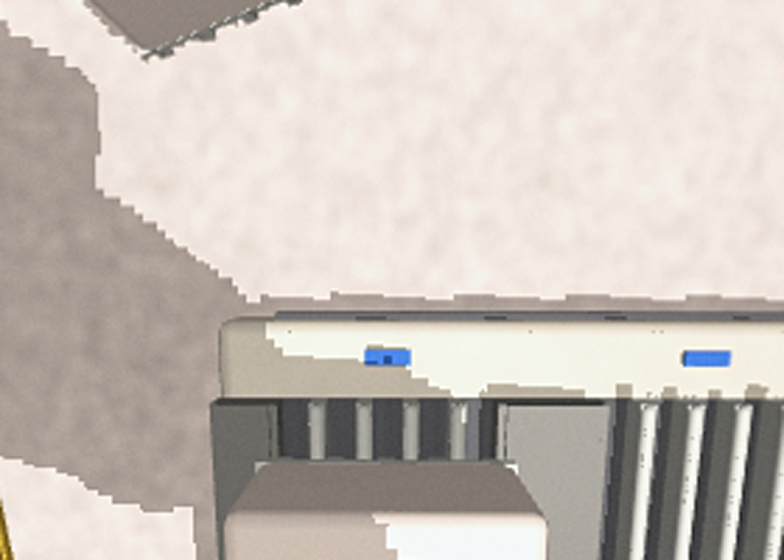

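```bash
python3 - <<'E'
from h import *
d=np.load('w5.npz');m=ext('wrist');E=(m[0],m[1],d['rv'],d['tv']);f=lambda c,r_:(180+c/2.8,r_/2.8)
print('body',toplane(E,[f(258,463),f(515,463)],.073))
print('fins',toplane(E,[f(c,430) for c in(318,364,411,458)],.041))
from scipy.signal import find_peaks
g=cv2.cvtColor(d['im'],cv2.COLOR_RGB2GRAY).astype(float)
q=ortho(d['im'],E,.041,.545,.575,.02,.10,5);g=cv2.cvtColor(q,7).mean(0) if 0 else cv2.cvtColor(q,cv2.COLOR_RGB2GRAY)[20:60].mean(0)
g=cv2.GaussianBlur(g.reshape(1,-1),(9,1),0).ravel();pk,pr=find_peaks(g,distance=45,prominence=10);print(.10-pk/5000,pr['prominences'])
E
```

```text
body [[0.56986842 0.03181118]
 [0.56879953 0.08855705]]
fins [[0.56747174 0.04289809]
 [0.56725447 0.05455572]
 [0.56703053 0.06646472]
 [0.5668046  0.07837352]]
[0.089  0.0788 0.0662 0.0542 0.0422 0.0314] [ 36.27353516 115.61220703  99.33310547  98.0953125   99.60693359
  16.97451172]
```

Call:
{"op": "move_arm", "data": {
  "moves": [
    [[-1,0,0,-8,0,0,0],[-1,0,0,-13,0,0,0],[-1,0,0,-17,0,0,0],[-1,0,0,-21,0,0,0],[-1,0,0,-25,0,0,0],[-1,0,0,-29,0,0,0],[-1,0,0,-32,0,0,0],[-1,0,0,-32,0,0,0],[-1,0,0,-32,0,0,0]]
  ]
}}

```text
t: 14.6
eef_pos: [0.6086, 0.0606, 0.2701]
tool_rot: [[-1.0, -0.017, 0.001], [-0.017, 1.0, 0.0], [-0.001, 0.0, -1.0]]
force: [-3.3, 0.8, 6.2]
gripper_width: 0.268
finger_force: 61.8
```

Call:
{"op": "move_arm", "data": {
  "moves": [
    [[-1,2,0,0.5,0,0,0],[-1,4,0,0.5,0,0,0],[-1,6,0,0.5,0,0,0],[-1,7.5,0,0.5,0,0,0],[-1,8.5,0,0.5,0,0,0],[-1,9.5,0,0.5,0,0,0],[-1,9.5,0,0.5,0,0,0]]
  ]
}}

```text
t: 15.48
eef_pos: [0.6169, 0.0606, 0.2701]
tool_rot: [[-1.0, -0.017, -0.002], [-0.017, 1.0, 0.0], [0.002, 0.0, -1.0]]
force: [-7.0, 0.2, 7.4]
gripper_width: 0.269
finger_force: 62.1
```

Call:
{"op": "move_arm", "data": {
  "moves": [
    [[-1,10,0,0,0,0,0],[-1,8.5,0,0.5,0,0,0],[0,8.5,0,0.5,0,0,0],[1,8.5,0,0.5,0,0,0],[1,8.5,0,0.5,0,0,0],[1,8.5,0,20,0,0,0],[1,8.5,0,60,0,0,0],[1,8.5,0,120,0,0,0],[1,-60,-40,140,0,0,0],[1,-60,-40,140,0,0,0],[1,-60,-40,140,0,0,0]]
  ]
}}

```text
t: 16.85
eef_pos: [0.5576, 0.02, 0.4096]
tool_rot: [[-1.0, -0.016, 0.001], [-0.016, 1.0, 0.0], [-0.001, 0.0, -1.0]]
force: [0.5, 0.1, 1.1]
gripper_width: 0.996
finger_force: 0.0
```

```bash
python3 - <<'E'
from h import *
o,E,im=see('w6.npz',0,.127)
print(o['tool_rot'].round(3).tolist());caprects(im,E,.101)
E
```

```text
t 16.85 eef [0.5576 0.02   0.4096] F [0.5  0.12 1.09] g 1.0
cap xy 628.6 -238.6 size 39.6 21.9 yaw 5.8 
cap xy 604.0 62.8 size 42.6 23.1 yaw 1.0 
cap xy 418.8 145.2 size 27.3 14.7 yaw -88.6 CUT
cap xy 434.7 10.1 size 39.6 21.2 yaw 20.7 CUT
cap xy 427.4 -126.9 size 34.9 20.0 yaw 27.9 CUT
[[-1.0, -0.016, 0.001], [-0.016, 1.0, 0.0], [-0.001, 0.0, -1.0]]
cap xy 644.0 -265.0 size 43.7 24.1 yaw 5.8 
cap xy 616.9 67.3 size 47.0 25.5 yaw 1.0 
cap xy 412.6 158.2 size 30.1 16.2 yaw -88.6 CUT
cap xy 430.1 9.3 size 43.6 23.4 yaw 20.7 CUT
cap xy 422.1 -141.8 size 38.5 22.0 yaw 27.9 CUT
```

```bash
python3 - <<'E'
from h import *
d=np.load('w6.npz')
cv2.imwrite('pics/w6.png',cv2.resize(d['im'][150:400,180:500,::-1],None,fx=2.4,fy=2.4,interpolation=2))
E
```

```text
(no output)
```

View pics/w6.png

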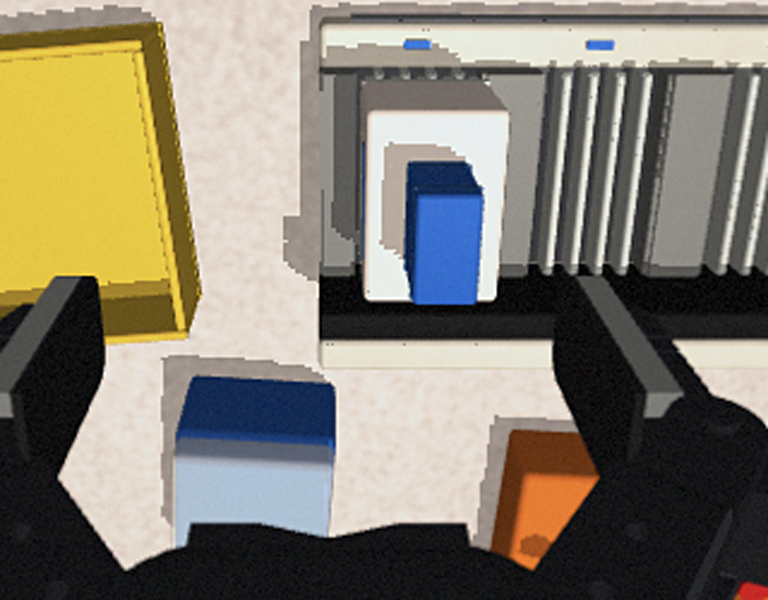

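```bash
python3 - <<'E'
from h import *
d=np.load('w6.npz');m=ext('wrist');E=(m[0],m[1],d['rv'],d['tv']);f=lambda p:(180+p[0]/2.4,150+p[1]/2.4)
P=[f(p) for p in((368,110),(509,110),(497,300),(363,300))]
for z in(.085,.091,.097,.105):
    w=toplane(E,P,z)*1000;print(z,w.round(1).tolist(),'w',np.linalg.norm(w[0]-w[1]).round(1),np.linalg.norm(w[2]-w[3]).round(1),'l',np.linalg.norm(w[0]-w[3]).round(1),np.linalg.norm(w[1]-w[2]).round(1))
# check dock fins/wall in same frame
q=ortho(d['im'],E,.041,.5,.7,-.02,.2,5)
g=cv2.cvtColor(q,cv2.COLOR_RGB2GRAY)
from scipy.signal import find_peaks
for x in(.58,.61,.64):
    row=int((.7-x)*5000);v=cv2.GaussianBlur(g[row-20:row+20].mean(0).reshape(1,-1),(9,1),0).ravel();pk,_=find_peaks(v,distance=45,prominence=30);print(x,(.2-pk/5000).round(4))
E
```

```text
0.085 [[564.8, 35.6], [563.8, 90.9], [648.1, 93.3], [649.1, 36.3]] w 55.3 57.1 l 84.2 84.3
0.091 [[563.1, 35.2], [562.1, 89.4], [644.6, 91.8], [645.6, 35.9]] w 54.2 55.9 l 82.5 82.5
0.097 [[561.3, 34.9], [560.4, 88.0], [641.2, 90.3], [642.1, 35.5]] w 53.1 54.7 l 80.8 80.8
0.105 [[559.0, 34.4], [558.1, 86.0], [636.6, 88.2], [637.5, 35.1]] w 51.6 53.2 l 78.5 78.5
0.58 [0.1764 0.1628 0.1508 0.1388 0.1268 0.099 ]
0.61 [0.1632 0.1512 0.1392 0.1274 0.1006 0.044 ]
0.64 [0.1638 0.1516 0.1398 0.1276 0.0952 0.0442]
```

The pack is in the station but slid about 14 mm forward, because I over-pushed it. I'll regrasp it and slide it back.

Call:
{"op": "move_arm", "data": {
  "moves": [
    [[1,46,42,-30,0,0,0],[1,46,42,-70,0,0,0],[1,46,42,-110,0,0,0],[1,46,42,-130,0,0,0],[1,46,42,-138,0,0,0],[1,46,42,-138,0,0,0],[-1,46,42,-138,0,0,0],[-1,46,42,-138,0,0,0],[-1,46,42,-138,0,0,0],[-1,46,42,-138,0,0,0]]
  ]
}}

```text
t: 18.15
eef_pos: [0.6042, 0.0627, 0.2719]
tool_rot: [[-1.0, -0.017, 0.001], [-0.017, 1.0, 0.001], [-0.001, 0.001, -1.0]]
force: [-0.1, 1.4, 3.2]
gripper_width: 0.275
finger_force: 59.0
```

Call:
{"op": "move_arm", "data": {
  "moves": [
    [[-1,0,0,8,0,0,0],[-1,0,0,16,0,0,0],[-1,0,0,24,0,0,0],[-1,4,-2,32,0,0,0],[-1,4,-2,32,0,0,0],[-1,4,-2,32,0,0,0],[-1,4,-2,32,0,0,0]]
  ]
}}

```text
t: 19.02
eef_pos: [0.6078, 0.0605, 0.3028]
tool_rot: [[-1.0, -0.017, -0.001], [-0.017, 1.0, -0.0], [0.001, -0.0, -1.0]]
force: [-0.2, -0.1, -3.3]
gripper_width: 0.273
finger_force: 59.1
```

```bash
python3 - <<'E'
from h import *
o,E,im=see('w7.npz',0,.159)
cv2.imwrite('pics/w7.png',cv2.resize(im[:300,180:460,::-1],None,fx=2,fy=2,interpolation=2))
E
```

```text
t 19.025 eef [0.6078 0.0605 0.3028] F [-0.18 -0.08 -3.25] g 0.27
cap xy 607.0 60.3 size 42.0 22.9 yaw 1.1
```

View pics/w7.png

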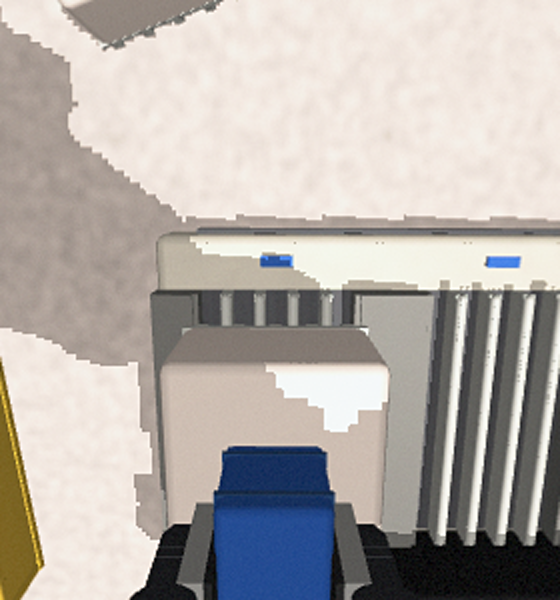

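Call:
{"op": "move_arm", "data": {
  "moves": [
    [[-1,0,0,-8,0,0,0],[-1,0,0,-14,0,0,0],[-1,0,0,-19,0,0,0],[-1,0,0,-24,0,0,0],[-1,0,0,-28,0,0,0],[-1,0,0,-31,0,0,0],[-1,0,0,-31,0,0,0],[-1,2,0,-31,0,0,0],[-1,4,0,-31,0,0,0],[-1,6,0,-31,0,0,0],[-1,8,0,-31,0,0,0],[-1,9,0,-31,0,0,0],[-1,9,0,-31,0,0,0],[-1,9,0,-31,0,0,0]]
  ]
}}

```text
t: 20.82
eef_pos: [0.617, 0.0605, 0.2722]
tool_rot: [[-1.0, -0.017, -0.0], [-0.017, 1.0, -0.0], [0.0, -0.0, -1.0]]
force: [0.3, 0.1, -3.9]
gripper_width: 0.272
finger_force: 59.0
```

Call:
{"op": "move_arm", "data": {
  "moves": [
    [[-1,-2,0,-1,0,0,0],[-1,-2,0,-2,0,0,0],[-1,-2,0,-2.5,0,0,0],[-1,-2,0,-2.5,0,0,0],[-1,-2,0,-2.5,0,0,0],[-1,-2,0,-2.5,0,0,0]]
  ]
}}

```text
t: 21.58
eef_pos: [0.6159, 0.0606, 0.2719]
tool_rot: [[-1.0, -0.017, 0.004], [-0.017, 1.0, 0.0], [-0.004, 0.0, -1.0]]
force: [0.0, -0.0, 9.4]
gripper_width: 0.27
finger_force: 61.0
```

Call:
{"op": "move_arm", "data": {
  "moves": [
    [[-1,1,0,0,0,0,0],[-1,2,0,0,0,0,0],[-1,2.5,0,0,0,0,0],[-1,3,0,0,0,0,0],[-1,3.5,0,0,0,0,0],[-1,3.5,0,0,0,0,0]]
  ]
}}

```text
t: 22.32
eef_pos: [0.6172, 0.0606, 0.2719]
tool_rot: [[-1.0, -0.018, -0.002], [-0.018, 1.0, 0.0], [0.002, 0.0, -1.0]]
force: [-9.5, -0.1, 17.0]
gripper_width: 0.271
finger_force: 61.8
```

Call:
{"op": "move_arm", "data": {
  "moves": [
    [[-1,-0.5,0,1,0,0,0],[-1,-0.7,0,1.5,0,0,0],[0,-0.7,0,1.5,0,0,0],[1,-0.7,0,1.5,0,0,0],[1,-0.7,0,1.5,0,0,0],[1,0,0,20,0,0,0],[1,0,0,60,0,0,0],[1,-40,0,120,0,0,0],[1,-90,0,130,0,0,0],[1,-90,0,130,0,0,0],[1,-90,0,130,0,0,0]]
  ]
}}

```text
t: 23.7
eef_pos: [0.5288, 0.0606, 0.3999]
tool_rot: [[-1.0, -0.017, 0.001], [-0.017, 1.0, 0.0], [-0.001, 0.0, -1.0]]
force: [-0.6, 0.3, -0.9]
gripper_width: 1.0
finger_force: 0.0
```

```bash
python3 - <<'E'
from h import *
o,E,im=see('w8.npz',0,.127);caprects(im,E,.101)
cv2.imwrite('pics/w8.png',im[:,:,::-1])
E
```

```text
t 23.7 eef [0.5288 0.0606 0.3999] F [-0.61  0.34 -0.88] g 1.0
cap xy 616.2 60.5 size 41.3 23.0 yaw 1.1 
cap xy 432.0 14.2 size 39.2 21.0 yaw 20.8 
cap xy 423.5 -123.2 size 37.7 19.6 yaw 28.3 
cap xy 385.9 262.8 size 16.2 5.9 yaw -88.3 CUT
cap xy 403.4 154.0 size 38.9 20.9 yaw -38.0 CUT
cap xy 634.0 60.6 size 45.8 25.5 yaw 1.1 
cap xy 430.1 9.4 size 43.4 23.3 yaw 20.8 
cap xy 420.7 -142.7 size 41.8 21.7 yaw 28.3 
cap xy 379.0 284.6 size 18.0 6.5 yaw -88.3 CUT
cap xy 398.4 164.2 size 43.1 23.1 yaw -38.0 CUT
```

Call:
{"op": "move_arm", "data": {
  "moves": [
    [[1,-99,-51,0,0,0,19.7],[1,-99,-51,0,0,0,19.7],[1,-99,-51,-50,0,0,19.7],[1,-99,-51,-100,0,0,19.7],[1,-99,-51,-135,0,0,19.7],[1,-99,-51,-150,0,0,19.7],[1,-99,-51,-156,0,0,19.7],[1,-99,-51,-156,0,0,19.7],[-1,-99,-51,-156,0,0,19.7],[-1,-99,-51,-156,0,0,19.7],[-1,-99,-51,-156,0,0,19.7],[-1,-99,-51,-156,0,0,19.7],[-1,-99,-51,-156,0,0,19.7]]
  ]
}}

```text
t: 25.38
eef_pos: [0.4297, 0.0096, 0.2442]
tool_rot: [[-0.935, -0.353, 0.001], [-0.353, 0.935, 0.0], [-0.001, -0.0, -1.0]]
force: [-1.6, 0.1, 5.9]
gripper_width: 0.275
finger_force: 58.8
```

Call:
{"op": "move_arm", "data": {
  "moves": [
    [[-1,0,0,20,0,0,0],[-1,0,0,60,0,0,0],[-1,0,0,110,0,0,0],[-1,0,0,150,0,0,0],[-1,0,0,160,0,0,0],[-1,0,0,160,0,0,0],[-1,0,0,160,0,0,0],[-1,0,0,160,0,0,0],[-1,0,0,160,0,0,0]]
  ]
}}

```text
t: 26.5
eef_pos: [0.4293, 0.0095, 0.4029]
tool_rot: [[-0.935, -0.353, -0.002], [-0.353, 0.935, -0.0], [0.001, 0.0, -1.0]]
force: [-0.3, -0.6, -2.4]
gripper_width: 0.275
finger_force: 59.2
```

Call:
{"op": "move_arm", "data": {
  "moves": [
    [[-1,179,135.5,0,0,0,-19.7],[-1,179,135.5,0,0,0,-19.7],[-1,179,135.5,0,0,0,-19.7],[-1,179,135.5,0,0,0,-19.7],[-1,179,135.5,0,0,0,-19.7],[-1,179,135.5,0,0,0,-19.7],[-1,179,135.5,0,0,0,-19.7],[-1,179,135.5,0,0,0,-19.7]]
  ]
}}

```text
t: 27.5
eef_pos: [0.608, 0.1444, 0.4042]
tool_rot: [[-1.0, -0.017, 0.0], [-0.017, 1.0, 0.0], [-0.0, 0.0, -1.0]]
force: [0.0, 0.0, -1.0]
gripper_width: 0.275
finger_force: 59.2
```

Call:
{"op": "move_arm", "data": {
  "moves": [
    [[-1,0,0,0,0,0,0],[-1,0,0,0,0,0,0]]
  ]
}}

```text
t: 27.75
eef_pos: [0.6084, 0.1448, 0.4039]
tool_rot: [[-1.0, -0.017, 0.0], [-0.017, 1.0, 0.0], [-0.0, 0.0, -1.0]]
force: [0.1, 0.8, -1.0]
gripper_width: 0.277
finger_force: 59.2
```

Call:
{"op": "move_arm", "data": {
  "moves": [
    [[-1,0,0,0,0,0,0],[-1,0,0,0,0,0,0]]
  ]
}}

```text
t: 28.0
eef_pos: [0.6086, 0.145, 0.4037]
tool_rot: [[-1.0, -0.017, -0.0], [-0.017, 1.0, 0.0], [0.0, 0.0, -1.0]]
force: [-0.2, -0.9, -0.7]
gripper_width: 0.271
finger_force: 59.2
```

It reads about 1 N, so this pack is spent and goes to tray slot B.

Call:
{"op": "move_arm", "data": {
  "moves": [
    [[-1,23,-325,0,0,0,4.6],[-1,23,-325,0,0,0,4.6],[-1,23,-325,0,0,0,4.6],[-1,23,-325,0,0,0,4.6],[-1,23,-325,0,0,0,4.6],[-1,23,-325,0,0,0,4.6],[-1,23,-325,0,0,0,4.6],[-1,23,-325,-50,0,0,4.6],[-1,23,-325,-100,0,0,4.6],[-1,23,-325,-135,0,0,4.6],[-1,23,-325,-148,0,0,4.6],[-1,23,-325,-154,0,0,4.6],[-1,23,-325,-154,0,0,4.6],[-1,23,-325,-154,0,0,4.6]]
  ]
}}

```text
t: 29.75
eef_pos: [0.6323, -0.18, 0.2513]
tool_rot: [[-0.995, -0.098, 0.002], [-0.098, 0.995, -0.001], [-0.002, -0.001, -1.0]]
force: [0.4, -0.0, -1.2]
gripper_width: 0.272
finger_force: 59.7
```

Call:
{"op": "move_arm", "data": {
  "moves": [
    [[0,0,0,0,0,0,0],[1,0,0,0,0,0,0],[1,0,0,0,0,0,0],[1,0,0,20,0,0,0],[1,0,0,60,0,0,0],[1,-40,10,120,0,0,0],[1,-100,20,155,0,0,0],[1,-160,30,155,0,0,0],[1,-190,30,155,0,0,0],[1,-190,30,155,0,0,0],[1,-190,30,155,0,0,0]]
  ]
}}

```text
t: 31.12
eef_pos: [0.4421, -0.1501, 0.4052]
tool_rot: [[-0.995, -0.097, 0.002], [-0.097, 0.995, -0.0], [-0.002, -0.001, -1.0]]
force: [0.0, 0.3, 0.2]
gripper_width: 1.001
finger_force: 0.0
```

```bash
python3 - <<'E'
from h import *
o,E,im=see('w9.npz',0,.106);caprects(im,E,.101)
cv2.imwrite('pics/w9.png',im[:,:,::-1])
E
```

```text
t 31.125 eef [ 0.4421 -0.1501  0.4052] F [0.03 0.32 0.18] g 1.0
cap xy 621.8 -181.0 size 22.7 19.3 yaw -84.1 
cap xy 424.2 -139.8 size 31.4 22.8 yaw 27.7 
cap xy 626.6 -181.4 size 23.1 19.6 yaw -84.1 
cap xy 425.4 -139.4 size 32.0 23.2 yaw 27.7
```

Call:
{"op": "move_arm", "data": {
  "moves": [
    [[1,-21.5,8,0,0,0,22.1],[1,-21.5,8,-20,0,0,22.1],[1,-21.5,8,-70,0,0,22.1],[1,-21.5,8,-120,0,0,22.1],[1,-21.5,8,-145,0,0,22.1],[1,-21.5,8,-156,0,0,22.1],[1,-21.5,8,-161,0,0,22.1],[1,-21.5,8,-161,0,0,22.1],[-1,-21.5,8,-161,0,0,22.1],[-1,-21.5,8,-161,0,0,22.1],[-1,-21.5,8,-161,0,0,22.1],[-1,-21.5,8,-161,0,0,22.1],[-1,-21.5,8,-161,0,0,22.1]]
  ]
}}

```text
t: 32.8
eef_pos: [0.4201, -0.142, 0.2441]
tool_rot: [[-0.885, -0.465, 0.001], [-0.465, 0.885, -0.0], [-0.0, -0.0, -1.0]]
force: [-1.8, 1.0, 4.7]
gripper_width: 0.275
finger_force: 59.0
```

Call:
{"op": "move_arm", "data": {
  "moves": [
    [[-1,0,0,20,0,0,0],[-1,0,0,60,0,0,0],[-1,0,0,110,0,0,0],[-1,0,0,150,0,0,0],[-1,0,0,160,0,0,0],[-1,0,0,160,0,0,0],[-1,0,0,160,0,0,0],[-1,0,0,160,0,0,0],[-1,0,0,160,0,0,0],[-1,0,0,160,0,0,0]]
  ]
}}

```text
t: 34.05
eef_pos: [0.42, -0.1419, 0.4034]
tool_rot: [[-0.885, -0.465, -0.001], [-0.465, 0.885, 0.0], [0.0, 0.0, -1.0]]
force: [0.7, 0.3, -2.2]
gripper_width: 0.27
finger_force: 59.8
```

Call:
{"op": "move_arm", "data": {
  "moves": [
    [[-1,0,0,0,0,0,0],[-1,0,0,0,0,0,0]]
  ]
}}

```text
t: 34.3
eef_pos: [0.4201, -0.142, 0.4037]
tool_rot: [[-0.885, -0.465, 0.0], [-0.465, 0.885, -0.0], [-0.0, -0.0, -1.0]]
force: [-0.3, 0.3, -2.5]
gripper_width: 0.271
finger_force: 59.8
```

Call:
{"op": "move_arm", "data": {
  "moves": [
    [[-1,0,0,0,0,0,0],[-1,0,0,0,0,0,0]]
  ]
}}

```text
t: 34.55
eef_pos: [0.4201, -0.1419, 0.4038]
tool_rot: [[-0.885, -0.465, 0.0], [-0.465, 0.885, -0.0], [-0.0, -0.0, -1.0]]
force: [-0.3, 1.0, -3.8]
gripper_width: 0.267
finger_force: 59.8
```

Call:
{"op": "move_arm", "data": {
  "moves": [
    [[-1,188.4,287,0,0,0,-26.7],[-1,188.4,287,0,0,0,-26.7],[-1,188.4,287,0,0,0,-26.7],[-1,188.4,287,0,0,0,-26.7],[-1,188.4,287,0,0,0,-26.7],[-1,188.4,287,0,0,0,-26.7],[-1,188.4,287,0,0,0,-26.7],[-1,188.4,287,-50,0,0,-26.7],[-1,188.4,287,-90,0,0,-26.7],[-1,188.4,287,-102,0,0,-26.7],[-1,188.4,287,-102,0,0,-26.7],[-1,188.4,287,-102,0,0,-26.7],[-1,188.4,287,-102,0,0,-26.7]]
  ]
}}

```text
t: 36.17
eef_pos: [0.6092, 0.1451, 0.3036]
tool_rot: [[-1.0, -0.017, 0.003], [-0.017, 1.0, 0.001], [-0.003, 0.001, -1.0]]
force: [-0.0, 1.0, -2.9]
gripper_width: 0.276
finger_force: 60.1
```

```bash
cat >>h.py <<'E'
def fincheck(E,im,yc):
    from scipy.signal import find_peaks
    q=ortho(im,E,.041,.545,.575,yc-.045,yc+.045,5);g=cv2.cvtColor(q,cv2.COLOR_RGB2GRAY)[20:60].mean(0)
    g=cv2.GaussianBlur(g.reshape(1,-1),(9,1),0).ravel();pk,pr=find_peaks(g,distance=45,prominence=10);print('fins',(yc+.045-pk/5000).round(4),pr['prominences'].round())
E
python3 - <<'E'
from h import *
o,E,im=see('w10.npz',0,.159);fincheck(E,im,.145);print(o['tool_rot'].round(4).tolist())
cv2.imwrite('pics/w10.png',cv2.resize(im[:300,180:460,::-1],None,fx=2,fy=2,interpolation=2))
E
```

```text
t 36.175 eef [0.6092 0.1451 0.3036] F [-0.01  1.01 -2.93] g 0.28
cap xy 611.2 144.9 size 43.2 23.5 yaw 1.1 
cap xy 597.9 79.0 size 32.9 18.4 yaw 1.1 
fins [0.1636 0.1502 0.138  0.126  0.1154] [136. 101. 102. 101.  16.]
[[-0.9998, -0.0173, 0.0029], [-0.0173, 0.9999, 0.0006], [-0.0029, 0.0006, -1.0]]
```

View pics/w10.png

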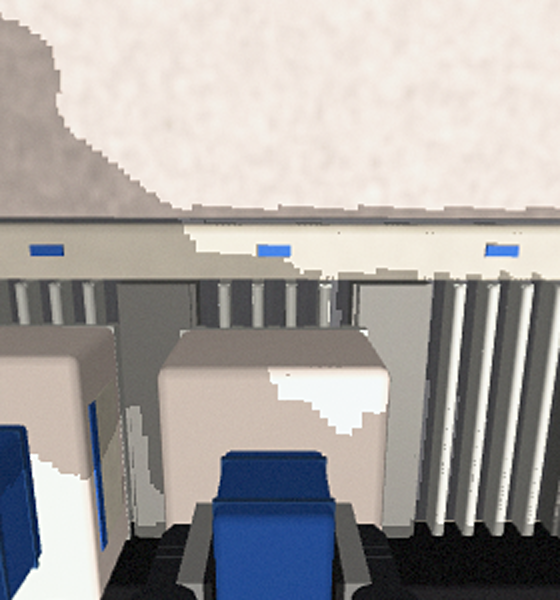

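Call:
{"op": "move_arm", "data": {
  "moves": [
    [[-1,-1,0,-8,0,0,0],[-1,-1,0,-14,0,0,0],[-1,-1,0,-19,0,0,0],[-1,-1,0,-24,0,0,0],[-1,-1,0,-28,0,0,0],[-1,-1,0,-31,0,0,0],[-1,-1,0,-33,0,0,0],[-1,-1,0,-33,0,0,0],[-1,-1,0,-33,0,0,0]]
  ]
}}

```text
t: 37.35
eef_pos: [0.6073, 0.145, 0.2704]
tool_rot: [[-1.0, -0.017, 0.001], [-0.017, 1.0, 0.0], [-0.001, 0.0, -1.0]]
force: [-3.8, -0.8, 9.0]
gripper_width: 0.27
finger_force: 62.0
```

Call:
{"op": "move_arm", "data": {
  "moves": [
    [[-1,2,0,0.7,0,0,0],[-1,4,0,0.7,0,0,0],[-1,6,0,0.7,0,0,0],[-1,7.5,0,0.7,0,0,0],[-1,8.5,0,0.7,0,0,0],[-1,8.5,0,0.7,0,0,0]]
  ]
}}

```text
t: 38.1
eef_pos: [0.6149, 0.1451, 0.2705]
tool_rot: [[-1.0, -0.018, -0.002], [-0.018, 1.0, 0.001], [0.002, 0.001, -1.0]]
force: [-9.4, -0.4, 10.3]
gripper_width: 0.27
finger_force: 62.3
```

Call:
{"op": "move_arm", "data": {
  "moves": [
    [[-1,-0.5,0,0.6,0,0,0],[-1,-0.7,0,1.0,0,0,0],[0,-0.7,0,1.0,0,0,0],[1,-0.7,0,1.0,0,0,0],[1,-0.7,0,1.0,0,0,0],[1,0,0,20,0,0,0],[1,0,0,60,0,0,0],[1,-40,0,120,0,0,0],[1,-100,40,130,0,0,0],[1,-130,70,130,0,0,0],[1,-130,70,130,0,0,0],[1,-130,70,130,0,0,0]]
  ]
}}

```text
t: 39.6
eef_pos: [0.4861, 0.2152, 0.3996]
tool_rot: [[-1.0, -0.018, 0.001], [-0.018, 1.0, -0.0], [-0.001, -0.0, -1.0]]
force: [-0.2, -1.3, 0.4]
gripper_width: 1.002
finger_force: 0.0
```

```bash
python3 - <<'E'
from h import *
o,E,im=see('w11.npz',0,.127);print();caprects(im,E,.101)
cv2.imwrite('pics/w11.png',im[:,:,::-1])
E
```

```text
t 39.6 eef [0.4861 0.2152 0.3996] F [-0.2  -1.29  0.42] g 1.0
cap xy 615.4 145.1 size 41.9 22.8 yaw 1.3 
cap xy 398.9 169.7 size 38.3 21.0 yaw -37.5 
cap xy 364.5 277.6 size 39.3 20.6 yaw 9.1 CUT

cap xy 637.7 137.8 size 46.4 25.3 yaw 1.3 
cap xy 398.0 165.0 size 42.4 23.2 yaw -37.5 
cap xy 359.9 284.5 size 43.5 22.8 yaw 9.1 CUT
```

View pics/w11.png

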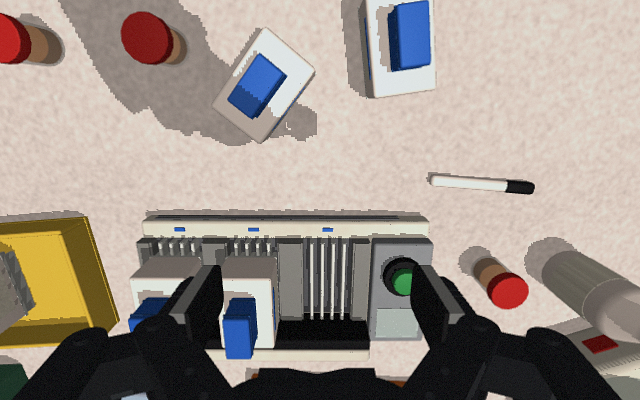

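Call:
{"op": "move_arm", "data": {
  "moves": [
    [[1,-88,-50,0,0,0,-38.5],[1,-88,-50,0,0,0,-38.5],[1,-88,-50,0,0,0,-38.5],[1,-88,-50,-50,0,0,-38.5],[1,-88,-50,-100,0,0,-38.5],[1,-88,-50,-135,0,0,-38.5],[1,-88,-50,-150,0,0,-38.5],[1,-88,-50,-155.5,0,0,-38.5],[1,-88,-50,-155.5,0,0,-38.5],[-1,-88,-50,-155.5,0,0,-38.5],[-1,-88,-50,-155.5,0,0,-38.5],[-1,-88,-50,-155.5,0,0,-38.5],[-1,-88,-50,-155.5,0,0,-38.5],[-1,-88,-50,-155.5,0,0,-38.5]]
  ]
}}

```text
t: 41.4
eef_pos: [0.3982, 0.1652, 0.2444]
tool_rot: [[-0.793, 0.609, 0.001], [0.609, 0.793, 0.001], [-0.0, 0.001, -1.0]]
force: [-0.4, -0.0, 6.2]
gripper_width: 0.271
finger_force: 59.1
```

Call:
{"op": "move_arm", "data": {
  "moves": [
    [[-1,0,0,20,0,0,0],[-1,0,0,60,0,0,0],[-1,0,0,110,0,0,0],[-1,0,0,150,0,0,0],[-1,0,0,160,0,0,0],[-1,0,0,160,0,0,0],[-1,0,0,160,0,0,0],[-1,0,0,160,0,0,0],[-1,0,0,160,0,0,0],[-1,0,0,160,0,0,0]]
  ]
}}

```text
t: 42.65
eef_pos: [0.3979, 0.165, 0.4036]
tool_rot: [[-0.793, 0.609, -0.001], [0.609, 0.793, -0.0], [0.0, -0.001, -1.0]]
force: [0.0, -0.1, -2.3]
gripper_width: 0.273
finger_force: 60.0
```

Call:
{"op": "move_arm", "data": {
  "moves": [
    [[-1,0,0,0,0,0,0],[-1,0,0,0,0,0,0]]
  ]
}}

```text
t: 42.9
eef_pos: [0.398, 0.165, 0.4039]
tool_rot: [[-0.793, 0.609, 0.0], [0.609, 0.793, 0.0], [-0.0, 0.0, -1.0]]
force: [0.7, -0.0, -3.2]
gripper_width: 0.263
finger_force: 60.0
```

Call:
{"op": "move_arm", "data": {
  "moves": [
    [[-1,0,0,0,0,0,0],[-1,0,0,0,0,0,0]]
  ]
}}

```text
t: 43.15
eef_pos: [0.3979, 0.165, 0.4039]
tool_rot: [[-0.793, 0.609, 0.0], [0.609, 0.793, 0.0], [-0.0, 0.0, -1.0]]
force: [0.3, -0.6, -2.7]
gripper_width: 0.27
finger_force: 60.0
```

Call:
{"op": "move_arm", "data": {
  "moves": [
    [[-1,209,64,0,0,0,38.5],[-1,209,64,0,0,0,38.5],[-1,209,64,0,0,0,38.5],[-1,209,64,0,0,0,38.5],[-1,209,64,0,0,0,38.5],[-1,209,64,-50,0,0,38.5],[-1,209,64,-90,0,0,38.5],[-1,209,64,-101,0,0,38.5],[-1,209,64,-101,0,0,38.5],[-1,209,64,-101,0,0,38.5],[-1,209,64,-101,0,0,38.5]]
  ]
}}

```text
t: 44.52
eef_pos: [0.6076, 0.2293, 0.3049]
tool_rot: [[-1.0, -0.017, 0.003], [-0.017, 1.0, 0.001], [-0.003, 0.001, -1.0]]
force: [1.3, -0.5, -3.1]
gripper_width: 0.271
finger_force: 60.4
```

```bash
python3 - <<'E'
from h import *
o,E,im=see('w12.npz',0,.159);fincheck(E,im,.229);print(o['tool_rot'].round(4).tolist())
cv2.imwrite('pics/w12.png',cv2.resize(im[:300,180:460,::-1],None,fx=2,fy=2,interpolation=2))
E
```

```text
t 44.525 eef [0.6076 0.2293 0.3049] F [ 1.31 -0.49 -3.1 ] g 0.27
cap xy 647.0 106.1 size 37.3 10.5 yaw 87.5 CUT
cap xy 610.0 229.1 size 43.6 23.8 yaw 1.1 
cap xy 596.6 162.8 size 33.1 18.7 yaw 1.3 
cap xy 599.0 105.1 size 34.6 9.4 yaw -16.0 CUT
fins [0.257  0.2466 0.2344 0.2222 0.21   0.1996] [ 55. 122. 101. 102. 101.  15.]
[[-0.9998, -0.0173, 0.0029], [-0.0173, 0.9998, 0.0011], [-0.003, 0.0011, -1.0]]
```

View pics/w12.png

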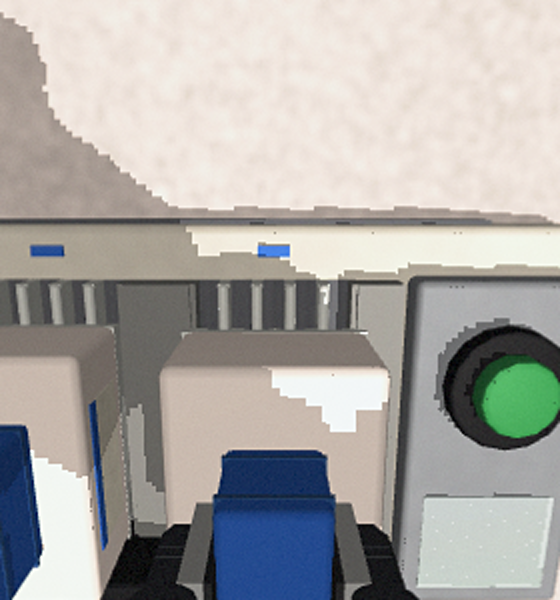

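Call:
{"op": "move_arm", "data": {
  "moves": [
    [[-1,-1,0,-8,0,0,0],[-1,-1,0,-14,0,0,0],[-1,-1,0,-19,0,0,0],[-1,-1,0,-24,0,0,0],[-1,-1,0,-28,0,0,0],[-1,-1,0,-31,0,0,0],[-1,-1,0,-34,0,0,0],[-1,-1,0,-34,0,0,0],[-1,-1,0,-34,0,0,0]]
  ]
}}

```text
t: 45.7
eef_pos: [0.6063, 0.2291, 0.2705]
tool_rot: [[-1.0, -0.017, 0.002], [-0.017, 1.0, 0.0], [-0.002, 0.0, -1.0]]
force: [-2.0, -0.8, 5.8]
gripper_width: 0.273
finger_force: 61.7
```

Call:
{"op": "move_arm", "data": {
  "moves": [
    [[-1,2,0,0.7,0,0,0],[-1,4,0,0.7,0,0,0],[-1,5,0,0.7,0,0,0],[-1,6,0,0.7,0,0,0],[-1,6,0,0.7,0,0,0]]
  ]
}}

```text
t: 46.32
eef_pos: [0.611, 0.2292, 0.2704]
tool_rot: [[-1.0, -0.018, -0.002], [-0.018, 1.0, 0.001], [0.002, 0.001, -1.0]]
force: [-8.0, -0.3, 7.8]
gripper_width: 0.269
finger_force: 62.2
```

Call:
{"op": "move_arm", "data": {
  "moves": [
    [[-1,0.7,0,0,0,0,0],[-1,1.5,0,0,0,0,0],[-1,1.5,0,0,0,0,0]]
  ]
}}

```text
t: 46.7
eef_pos: [0.6124, 0.2292, 0.2704]
tool_rot: [[-1.0, -0.018, -0.002], [-0.018, 1.0, 0.001], [0.002, 0.001, -1.0]]
force: [-7.5, -0.9, 7.6]
gripper_width: 0.273
finger_force: 62.2
```

Call:
{"op": "move_arm", "data": {
  "moves": [
    [[-1,0.7,0,0,0,0,0],[-1,1.5,0,0,0,0,0],[-1,1.5,0,0,0,0,0]]
  ]
}}

```text
t: 47.08
eef_pos: [0.6139, 0.2292, 0.2704]
tool_rot: [[-1.0, -0.018, -0.002], [-0.018, 1.0, 0.001], [0.002, 0.001, -1.0]]
force: [-7.2, 0.4, 7.0]
gripper_width: 0.272
finger_force: 62.2
```

Call:
{"op": "move_arm", "data": {
  "moves": [
    [[-1,0.7,0,0,0,0,0],[-1,1.5,0,0,0,0,0],[-1,1.5,0,0,0,0,0]]
  ]
}}

```text
t: 47.45
eef_pos: [0.6155, 0.2292, 0.2704]
tool_rot: [[-1.0, -0.018, -0.002], [-0.018, 1.0, 0.001], [0.002, 0.001, -1.0]]
force: [-7.6, -0.4, 7.2]
gripper_width: 0.27
finger_force: 62.1
```

Call:
{"op": "move_arm", "data": {
  "moves": [
    [[-1,0.7,0,0.4,0,0,0],[-1,1.5,0,0.4,0,0,0],[-1,1.5,0,0.4,0,0,0]]
  ]
}}

```text
t: 47.82
eef_pos: [0.6164, 0.2292, 0.2704]
tool_rot: [[-1.0, -0.018, -0.004], [-0.018, 1.0, 0.001], [0.004, 0.001, -1.0]]
force: [-8.6, 1.3, 7.0]
gripper_width: 0.267
finger_force: 62.2
```

Call:
{"op": "move_arm", "data": {
  "moves": [
    [[-1,0.7,0,0,0,0,0],[-1,1.5,0,0,0,0,0],[-1,1.5,0,0,0,0,0]]
  ]
}}

```text
t: 48.2
eef_pos: [0.6169, 0.2292, 0.2705]
tool_rot: [[-1.0, -0.018, -0.006], [-0.018, 1.0, 0.001], [0.006, 0.001, -1.0]]
force: [-14.9, -1.0, 10.6]
gripper_width: 0.27
finger_force: 62.7
```

Call:
{"op": "move_arm", "data": {
  "moves": [
    [[-1,-0.7,0,0.6,0,0,0],[-1,-1.3,0,1.0,0,0,0],[0,-1.3,0,1.0,0,0,0],[1,-1.3,0,1.0,0,0,0],[1,-1.3,0,1.0,0,0,0],[1,0,0,20,0,0,0],[1,0,0,60,0,0,0],[1,-30,-40,120,0,0,0],[1,-80,-84,130,0,0,0],[1,-80,-84,130,0,0,0],[1,-80,-84,130,0,0,0]]
  ]
}}

```text
t: 49.58
eef_pos: [0.5393, 0.1446, 0.4008]
tool_rot: [[-1.0, -0.016, 0.002], [-0.016, 1.0, 0.001], [-0.002, 0.001, -1.0]]
force: [0.4, 0.4, -0.2]
gripper_width: 1.0
finger_force: 0.0
```

```bash
python3 - <<'E'
from h import *
o,E,im=see('w13.npz',0,.127)
cv2.imwrite('pics/w13.png',cv2.resize(im[60:310,140:500,::-1],None,fx=2.2,fy=2.2,interpolation=2))
E
```

```text
t 49.575 eef [0.5393 0.1446 0.4008] F [ 0.42  0.4  -0.17] g 1.0
cap xy 615.9 222.2 size 42.2 10.6 yaw 5.0 
cap xy 615.1 144.8 size 41.4 23.2 yaw 1.0 
cap xy 616.6 68.5 size 41.7 8.3 yaw -1.5
```

View pics/w13.png

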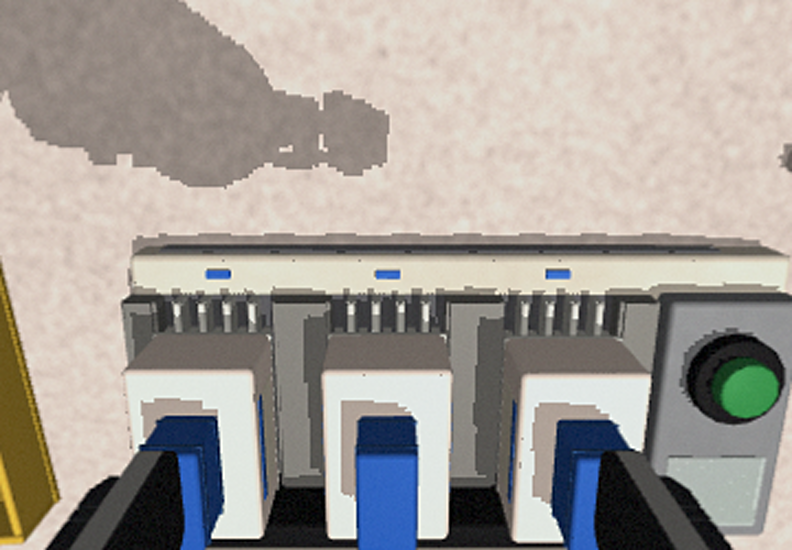

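Three packs sit between fins. s0 and s1 are roughly 2.5 mm short of where s2 met the stop, so I'll nudge both back.

Call:
{"op": "move_arm", "data": {
  "moves": [
    [[1,76,0.3,-30,0,0,0],[1,76,0.3,-70,0,0,0],[1,76,0.3,-110,0,0,0],[1,76,0.3,-122,0,0,0],[1,76,0.3,-128.5,0,0,0],[1,76,0.3,-128.5,0,0,0],[-1,76,0.3,-128.5,0,0,0],[-1,76,0.3,-128.5,0,0,0],[-1,76,0.3,-128.5,0,0,0],[-1,76,0.3,-128.5,0,0,0]]
  ]
}}

```text
t: 50.88
eef_pos: [0.6156, 0.1453, 0.2722]
tool_rot: [[-1.0, -0.017, 0.001], [-0.017, 1.0, -0.0], [-0.001, -0.0, -1.0]]
force: [-1.0, -0.6, 3.1]
gripper_width: 0.275
finger_force: 59.3
```

Call:
{"op": "move_arm", "data": {
  "moves": [
    [[-1,1,0,0.5,0,0,0],[-1,1.6,0,0.5,0,0,0],[-1,1.6,0,0.5,0,0,0]]
  ]
}}

```text
t: 51.25
eef_pos: [0.6163, 0.1453, 0.2722]
tool_rot: [[-1.0, -0.017, -0.002], [-0.017, 1.0, -0.0], [0.002, -0.0, -1.0]]
force: [-5.6, -1.2, 6.7]
gripper_width: 0.267
finger_force: 59.7
```

Call:
{"op": "move_arm", "data": {
  "moves": [
    [[-1,0.7,0,0,0,0,0],[-1,1.5,0,0,0,0,0],[-1,1.5,0,0,0,0,0]]
  ]
}}

```text
t: 51.62
eef_pos: [0.617, 0.1452, 0.2723]
tool_rot: [[-1.0, -0.018, -0.004], [-0.018, 1.0, -0.0], [0.004, 0.0, -1.0]]
force: [-8.3, -0.8, 9.3]
gripper_width: 0.272
finger_force: 60.3
```

Call:
{"op": "move_arm", "data": {
  "moves": [
    [[-1,0.7,0,0.5,0,0,0],[-1,1.5,0,0.5,0,0,0],[-1,1.5,0,0.5,0,0,0]]
  ]
}}

```text
t: 52.0
eef_pos: [0.6184, 0.1453, 0.2723]
tool_rot: [[-1.0, -0.017, -0.004], [-0.017, 1.0, 0.0], [0.004, 0.0, -1.0]]
force: [-8.6, -0.2, 8.7]
gripper_width: 0.27
finger_force: 60.2
```

Call:
{"op": "move_arm", "data": {
  "moves": [
    [[-1,0.7,0,0.3,0,0,0],[-1,1.2,0,0.3,0,0,0],[-1,1.2,0,0.3,0,0,0]]
  ]
}}

```text
t: 52.38
eef_pos: [0.6188, 0.1453, 0.2724]
tool_rot: [[-1.0, -0.017, -0.006], [-0.017, 1.0, 0.0], [0.006, 0.0, -1.0]]
force: [-11.5, 0.2, 9.2]
gripper_width: 0.275
finger_force: 60.3
```

Call:
{"op": "move_arm", "data": {
  "moves": [
    [[-1,-0.7,0,0.4,0,0,0],[-1,-1.2,0,0.8,0,0,0],[0,-1.2,0,0.8,0,0,0],[1,-1.2,0,0.8,0,0,0],[1,-1.2,0,0.8,0,0,0],[1,0,0,20,0,0,0],[1,0,0,70,0,0,0],[1,-3,-84.5,90,0,0,0],[1,-3,-84.5,90,0,0,0],[1,-3,-84.5,60,0,0,0],[1,-3,-84.5,20,0,0,0],[1,-3,-84.5,4,0,0,0],[1,-3,-84.5,-2.5,0,0,0],[1,-3,-84.5,-2.5,0,0,0],[-1,-3,-84.5,-2.5,0,0,0],[-1,-3,-84.5,-2.5,0,0,0],[-1,-3,-84.5,-2.5,0,0,0],[-1,-3,-84.5,-2.5,0,0,0]]
  ]
}}

```text
t: 54.62
eef_pos: [0.6185, 0.0609, 0.2709]
tool_rot: [[-1.0, -0.017, 0.001], [-0.017, 1.0, 0.0], [-0.001, 0.0, -1.0]]
force: [-0.0, 0.0, 3.9]
gripper_width: 0.266
finger_force: 59.2
```

Call:
{"op": "move_arm", "data": {
  "moves": [
    [[-1,1,0,0.8,0,0,0],[-1,2,0,0.8,0,0,0],[-1,2,0,0.8,0,0,0]]
  ]
}}

```text
t: 55.0
eef_pos: [0.6198, 0.0608, 0.271]
tool_rot: [[-1.0, -0.017, -0.001], [-0.017, 1.0, 0.0], [0.001, 0.0, -1.0]]
force: [-4.3, -0.0, 4.3]
gripper_width: 0.27
finger_force: 59.3
```

Call:
{"op": "move_arm", "data": {
  "moves": [
    [[-1,0.7,0,0,0,0,0],[-1,1.5,0,0,0,0,0],[-1,1.5,0,0,0,0,0]]
  ]
}}

```text
t: 55.38
eef_pos: [0.6209, 0.0608, 0.2709]
tool_rot: [[-1.0, -0.017, -0.002], [-0.017, 1.0, -0.0], [0.002, 0.0, -1.0]]
force: [-5.5, 0.6, 5.1]
gripper_width: 0.27
finger_force: 59.7
```

Call:
{"op": "move_arm", "data": {
  "moves": [
    [[-1,0.6,0,0.3,0,0,0],[-1,1.2,0,0.3,0,0,0],[-1,1.2,0,0.3,0,0,0]]
  ]
}}

```text
t: 55.75
eef_pos: [0.6213, 0.0608, 0.271]
tool_rot: [[-1.0, -0.017, -0.004], [-0.017, 1.0, 0.0], [0.004, 0.0, -1.0]]
force: [-10.2, 0.2, 7.0]
gripper_width: 0.268
finger_force: 59.9
```

Call:
{"op": "move_arm", "data": {
  "moves": [
    [[-1,-0.7,0,0.4,0,0,0],[-1,-1.2,0,0.8,0,0,0],[0,-1.2,0,0.8,0,0,0],[1,-1.2,0,0.8,0,0,0],[1,-1.2,0,0.8,0,0,0],[1,0,0,20,0,0,0],[1,0,0,70,0,0,0],[1,-80,84,130,0,0,0],[1,-80,84,130,0,0,0],[1,-80,84,130,0,0,0],[1,-80,84,130,0,0,0]]
  ]
}}

```text
t: 57.12
eef_pos: [0.5431, 0.1451, 0.4019]
tool_rot: [[-1.0, -0.018, 0.002], [-0.018, 1.0, -0.0], [-0.002, -0.0, -1.0]]
force: [0.5, 0.6, -0.1]
gripper_width: 1.001
finger_force: 0.0
```

```bash
python3 - <<'E'
from h import *
see('w14.npz',0,.127)
E
```

```text
t 57.125 eef [0.5431 0.1451 0.4019] F [ 0.47  0.62 -0.08] g 1.0
cap xy 615.6 222.6 size 42.5 10.4 yaw 2.6 
cap xy 616.6 144.8 size 41.3 22.8 yaw 1.2 
cap xy 617.8 68.4 size 42.5 7.9 yaw -0.4
```

Call:
{"op": "move_arm", "data": {
  "moves": [
    [[1,-120,130,0,0,0,0],[1,-120,130,0,0,0,0],[1,-120,130,0,0,0,0],[1,-120,130,0,0,0,0],[1,-120,130,0,0,0,0]]
  ]
}}

```text
t: 57.8
eef_pos: [0.4237, 0.2743, 0.4007]
tool_rot: [[-1.0, -0.017, -0.0], [-0.017, 1.0, -0.001], [0.0, -0.001, -1.0]]
force: [1.7, -0.5, -0.4]
gripper_width: 1.003
finger_force: 0.0
```

```bash
python3 - <<'E'
from h import *
see('w15.npz',0,.101)
E
```

```text
t 57.8 eef [0.4237 0.2743 0.4007] F [ 1.68 -0.54 -0.41] g 1.0
cap xy 358.3 284.6 size 40.3 23.0 yaw 9.5
```

Call:
{"op": "move_arm", "data": {
  "moves": [
    [[1,-64,10.3,0,0,0,8.3],[1,-64,10.3,-20,0,0,8.3],[1,-64,10.3,-70,0,0,8.3],[1,-64,10.3,-120,0,0,8.3],[1,-64,10.3,-142,0,0,8.3],[1,-64,10.3,-152,0,0,8.3],[1,-64,10.3,-156.5,0,0,8.3],[1,-64,10.3,-156.5,0,0,8.3],[-1,-64,10.3,-156.5,0,0,8.3],[-1,-64,10.3,-156.5,0,0,8.3],[-1,-64,10.3,-156.5,0,0,8.3],[-1,-64,10.3,-156.5,0,0,8.3],[-1,-64,10.3,-156.5,0,0,8.3]]
  ]
}}

```text
t: 59.48
eef_pos: [0.359, 0.2852, 0.2453]
tool_rot: [[-0.987, -0.162, 0.0], [-0.162, 0.987, 0.0], [-0.0, 0.0, -1.0]]
force: [-0.9, -0.6, 5.5]
gripper_width: 0.276
finger_force: 59.0
```

Call:
{"op": "move_arm", "data": {
  "moves": [
    [[-1,0,0,20,0,0,0],[-1,0,0,60,0,0,0],[-1,0,0,110,0,0,0],[-1,0,0,150,0,0,0],[-1,0,0,160,0,0,0],[-1,0,0,160,0,0,0],[-1,0,0,160,0,0,0],[-1,0,0,160,0,0,0],[-1,0,0,160,0,0,0],[-1,0,0,160,0,0,0]]
  ]
}}

```text
t: 60.72
eef_pos: [0.3589, 0.2851, 0.4045]
tool_rot: [[-0.987, -0.162, -0.0], [-0.162, 0.987, -0.0], [0.001, -0.0, -1.0]]
force: [-0.4, -0.3, -0.6]
gripper_width: 0.268
finger_force: 59.1
```

Call:
{"op": "move_arm", "data": {
  "moves": [
    [[-1,0,0,0,0,0,0],[-1,0,0,0,0,0,0]]
  ]
}}

```text
t: 60.98
eef_pos: [0.359, 0.2852, 0.405]
tool_rot: [[-0.987, -0.162, 0.0], [-0.162, 0.987, 0.0], [-0.0, 0.0, -1.0]]
force: [-0.2, 0.6, -1.3]
gripper_width: 0.268
finger_force: 59.1
```

Call:
{"op": "move_arm", "data": {
  "moves": [
    [[-1,265.5,-387.5,0,0,0,-3.7],[-1,265.5,-387.5,0,0,0,-3.7],[-1,265.5,-387.5,0,0,0,-3.7],[-1,265.5,-387.5,0,0,0,-3.7],[-1,265.5,-387.5,0,0,0,-3.7],[-1,265.5,-387.5,0,0,0,-3.7],[-1,265.5,-387.5,0,0,0,-3.7],[-1,265.5,-387.5,0,0,0,-3.7],[-1,265.5,-387.5,0,0,0,-3.7],[-1,265.5,-387.5,-20,0,0,-3.7]]
  ]
}}

```text
t: 62.22
eef_pos: [0.6249, -0.1024, 0.386]
tool_rot: [[-0.995, -0.097, 0.003], [-0.097, 0.995, 0.0], [-0.003, -0.0, -1.0]]
force: [-0.4, -0.3, -2.4]
gripper_width: 0.268
finger_force: 59.6
```

```bash
python3 - <<'E'
from h import *
see('w16.npz',0,.106)
E
```

```text
t 62.225 eef [ 0.6249 -0.1024  0.386 ] F [-0.44 -0.33 -2.36] g 0.27
cap xy 720.6 -93.0 size 93.7 51.0 yaw 5.1 
cap xy 625.6 157.9 size 50.6 20.0 yaw 22.8 CUT
cap xy 624.2 75.2 size 47.3 25.6 yaw 1.4 
cap xy 632.3 -180.0 size 42.2 23.1 yaw 5.7 
cap xy 640.3 -259.4 size 42.3 23.5 yaw 5.6
```

Call:
{"op": "move_arm", "data": {
  "moves": [
    [[-1,0,0,-50,0,0,0],[-1,0,0,-90,0,0,0],[-1,0,0,-115,0,0,0],[-1,0,0,-128,0,0,0],[-1,0,0,-133,0,0,0],[-1,0,0,-133,0,0,0],[-1,0,0,-133,0,0,0],[-1,0,0,-133,0,0,0]]
  ]
}}

```text
t: 63.28
eef_pos: [0.6248, -0.1025, 0.2528]
tool_rot: [[-0.995, -0.097, 0.001], [-0.097, 0.995, -0.0], [-0.001, -0.0, -1.0]]
force: [-0.2, -0.4, -1.3]
gripper_width: 0.27
finger_force: 59.5
```

Call:
{"op": "move_arm", "data": {
  "moves": [
    [[-1,0,0,-1,0,0,0],[0,0,0,-1,0,0,0],[1,0,0,-1,0,0,0],[1,0,0,-1,0,0,0],[1,0,0,20,0,0,0],[1,0,0,60,0,0,0],[1,-40,10,120,0,0,0],[1,-100,60,150,0,0,0],[1,-100,120,150,0,0,0],[1,-100,120,150,0,0,0],[1,-100,120,150,0,0,0]]
  ]
}}

```text
t: 64.65
eef_pos: [0.5244, 0.0185, 0.4022]
tool_rot: [[-0.995, -0.1, 0.001], [-0.1, 0.995, -0.0], [-0.001, -0.0, -1.0]]
force: [0.3, 0.7, -0.1]
gripper_width: 0.996
finger_force: 0.0
```

```bash
python3 - <<'E'
from h import *
o,E,im=see('w17.npz',0,.106);print();caprects(im,E,.127);print();caprects(im,E,.101)
im=capture('top');Et=ext('top')
h=cv2.cvtColor(im,cv2.COLOR_RGB2HSV)
# button from w13 & w1: green top ellipse, two views -> triangulate
def g(f):
    d=np.load(f);m=ext('wrist');E=(m[0],m[1],d['rv'],d['tv']);h=cv2.cvtColor(d['im'],cv2.COLOR_RGB2HSV)
    mk=cv2.inRange(h,(50,120,60),(80,255,255));n,l,s,c=cv2.connectedComponentsWithStats(mk)
    for i in range(1,n):
        if s[i,4]>300:return E,c[i],s[i],(l==i).astype(np.uint8)
for f in('w1.npz','w12.npz','w13.npz','w11.npz'):
    try:
        E,c,s,mk=g(f);print(f,c.round(1),s,[ (z,toplane(E,[c],z)[0].round(4).tolist()) for z in(.05,.06,.07,.08)])
        cc=max(cv2.findContours(mk,0,1)[0],key=cv2.contourArea).reshape(-1,2)
        for z in(.05,.06,.07,.08):
            w=toplane(E,cc,z)*1000;print('  ',z,np.round(np.ptp(w,axis=0),1))
    except Exception as e:print(f,e)
E
```

```text
t 64.65 eef [0.5244 0.0185 0.4022] F [ 0.33  0.69 -0.11] g 1.0
cap xy 621.5 247.2 size 30.6 25.3 yaw 2.6 
cap xy 632.4 64.6 size 46.2 24.8 yaw 1.2 
cap xy 619.9 -103.2 size 31.1 22.8 yaw 5.3 
cap xy 632.6 -180.3 size 41.9 23.9 yaw 6.0 
cap xy 641.1 -259.8 size 42.2 23.6 yaw 6.1 CUT

cap xy 607.6 228.5 size 28.2 23.3 yaw 2.6 
cap xy 617.7 60.3 size 42.6 22.9 yaw 1.2 
cap xy 606.2 -94.2 size 28.6 21.0 yaw 5.3 
cap xy 617.9 -165.3 size 38.6 22.0 yaw 6.0 
cap xy 625.8 -238.5 size 38.8 21.7 yaw 6.1 CUT

cap xy 624.8 251.6 size 31.2 25.7 yaw 2.6 
cap xy 635.9 65.6 size 47.1 25.3 yaw 1.2 
cap xy 623.2 -105.3 size 31.7 23.2 yaw 5.3 
cap xy 636.1 -183.9 size 42.7 24.4 yaw 6.0 
cap xy 644.8 -264.9 size 42.9 24.0 yaw 6.1 CUT
w1.npz [465.6 168.5] [452 156  28  26 539] [(0.05, [0.5938, 0.3184]), (0.06, [0.5918, 0.3137]), (0.07, [0.5898, 0.3091]), (0.08, [0.5877, 0.3045])]
   0.05 [28.5 30.8]
   0.06 [27.7 30. ]
   0.07 [26.9 29.1]
   0.08 [26.1 28.3]
w12.npz [438.5 197.8] [ 417  178   44   41 1407] [(0.05, [0.5951, 0.3169]), (0.06, [0.5921, 0.3129]), (0.07, [0.5892, 0.309]), (0.08, [0.5862, 0.305])]
   0.05 [30.2 31.8]
   0.06 [28.9 30.4]
   0.07 [27.5 29. ]
   0.08 [26.2 27.6]
w13.npz [479.7 236.5] [466 223  28  27 564] [(0.05, [0.5971, 0.3201]), (0.06, [0.5928, 0.3146]), (0.07, [0.5886, 0.3091]), (0.08, [0.5843, 0.3036])]
   0.05 [30.2 29.5]
   0.06 [29.3 28.6]
   0.07 [28.3 27.7]
   0.08 [27.4 26.8]
w11.npz [403.1 282.5] [393 269  19  26 362] [(0.05, [0.6, 0.3136]), (0.06, [0.5939, 0.3105]), (0.07, [0.5879, 0.3074]), (0.08, [0.5819, 0.3042])]
   0.05 [31.8 20.3]
   0.06 [30.8 19.7]
   0.07 [29.8 19. ]
   0.08 [28.9 18.4]
```

All six packs are in place by the cap measurements. The button triangulates to about (0.589, 0.311, 0.066), so I'll press it with the fingers shut.

Call:
{"op": "move_arm", "data": {
  "moves": [
    [[-1,64.5,292.5,0,0,0,-4.7],[-1,64.5,292.5,0,0,0,-4.7],[-1,64.5,292.5,0,0,0,-4.7],[-1,64.5,292.5,0,0,0,-4.7],[-1,64.5,292.5,0,0,0,-4.7],[-1,64.5,292.5,0,0,0,-4.7],[-1,64.5,292.5,-60,0,0,-4.7],[-1,64.5,292.5,-110,0,0,-4.7],[-1,64.5,292.5,-140,0,0,-4.7],[-1,64.5,292.5,-150,0,0,-4.7],[-1,64.5,292.5,-152,0,0,-4.7],[-1,64.5,292.5,-152,0,0,-4.7]]
  ]
}}

```text
t: 66.25
eef_pos: [0.5898, 0.3099, 0.2514]
tool_rot: [[-1.0, -0.015, 0.002], [-0.015, 1.0, 0.001], [-0.002, 0.001, -1.0]]
force: [0.4, 1.2, 1.1]
gripper_width: -0.003
finger_force: 0.0
```

Call:
{"op": "move_arm", "data": {
  "moves": [
    [[-1,0,0,-4,0,0,0],[-1,0,0,-8,0,0,0],[-1,0,0,-8,0,0,0]]
  ]
}}

```text
t: 66.62
eef_pos: [0.5887, 0.3102, 0.2417]
tool_rot: [[-1.0, -0.016, -0.0], [-0.016, 1.0, -0.0], [0.0, -0.0, -1.0]]
force: [-1.3, -0.7, 0.2]
gripper_width: 0.003
finger_force: 0.0
```

Call:
{"op": "move_arm", "data": {
  "moves": [
    [[-1,0,0,-3,0,0,0],[-1,0,0,-4,0,0,0],[-1,0,0,-4,0,0,0]]
  ]
}}

```text
t: 67.0
eef_pos: [0.5891, 0.3103, 0.2381]
tool_rot: [[-1.0, -0.016, 0.0], [-0.016, 1.0, 0.0], [-0.0, 0.0, -1.0]]
force: [-0.6, 0.9, 2.0]
gripper_width: 0.003
finger_force: 1.3
```

Call:
{"op": "move_arm", "data": {
  "moves": [
    [[-1,0,0,-2,0,0,0],[-1,0,0,-3,0,0,0],[-1,0,0,-3,0,0,0]]
  ]
}}

```text
t: 67.38
eef_pos: [0.589, 0.3102, 0.2351]
tool_rot: [[-1.0, -0.016, 0.0], [-0.016, 1.0, 0.0], [-0.0, 0.0, -1.0]]
force: [-0.1, 0.1, 4.9]
gripper_width: -0.004
finger_force: 2.2
```

Call:
{"op": "move_arm", "data": {
  "moves": [
    [[-1,0,0,-2,0,0,0],[-1,0,0,-2,0,0,0],[-1,0,0,-2,0,0,0]]
  ]
}}

```text
t: 67.75
eef_pos: [0.589, 0.3102, 0.2344]
tool_rot: [[-1.0, -0.016, 0.001], [-0.016, 1.0, 0.001], [-0.001, 0.001, -1.0]]
force: [-3.6, -1.4, 12.6]
gripper_width: 0.003
finger_force: 6.3
```

Call:
{"op": "move_arm", "data": {
  "moves": [
    [[-1,0,0,-1,0,0,0],[-1,0,0,-1,0,0,0],[-1,0,0,10,0,0,0],[-1,0,0,60,0,0,0],[-1,0,0,120,0,0,0],[-1,-40,-130,170,0,0,0],[-1,-60,-200,170,0,0,0],[-1,-60,-200,170,0,0,0],[-1,-60,-200,170,0,0,0],[-1,-60,-200,170,0,0,0]]
  ]
}}

```text
t: 69.0
eef_pos: [0.5285, 0.1084, 0.4033]
tool_rot: [[-1.0, -0.013, 0.0], [-0.013, 1.0, -0.0], [-0.0, -0.0, -1.0]]
force: [-0.7, 0.3, -0.6]
gripper_width: 0.004
finger_force: 0.0
```

```bash
python3 - <<'E'
from h import *
o,E,im=see('w18.npz',0,.127);print();caprects(im,E,.106)
E
```

```text
t 69.0 eef [0.5285 0.1084 0.4033] F [-0.71  0.35 -0.6 ] g 0.0
cap xy 615.2 229.1 size 42.0 23.4 yaw 1.1 
cap xy 609.5 146.9 size 28.2 18.2 yaw 1.0 
cap xy 611.8 60.5 size 30.2 23.2 yaw 0.9 
cap xy 618.7 -157.6 size 39.9 21.7 yaw 5.1 CUT
cap xy 611.8 -86.4 size 39.7 22.2 yaw 6.0 

cap xy 629.3 239.5 size 45.6 25.4 yaw 1.1 
cap xy 623.1 150.3 size 30.6 19.8 yaw 1.0 
cap xy 625.6 56.5 size 32.8 25.2 yaw 0.9 
cap xy 633.2 -180.1 size 43.3 23.6 yaw 5.1 CUT
cap xy 625.6 -102.9 size 43.1 24.1 yaw 6.0
```

```bash
python3 -c "
from plant import job
print(job.job_done())"
```

```text
the job is handed in; nothing more can be done
None
```

I handed the job in at about 69 s. Three full packs are seated in the dock, and the old pack and two spent ones stand in the tray. The button was pressed to its end and released. The hand-in reported no verdict, so the result rests on my camera and force readings.

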